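# Dig the nest plate out of the tool tray and set up the drilling fixture

### The job

Set up the drilling fixture. The nest plate lies hemmed in between the wooden packing block and the square tube in the green tool tray, so first lay both of those aside on the black rubber mat, then seat the nest plate all the way down on the two locating pins of the fixture base and set the steel workpiece flat in its nest. Put the packing block and the tube back into the tray, each where it lay before, and leave the caliper lying undisturbed.

Things in the scene. Friction and masses are not known exactly. Their poses are not given: they have to be found in the camera images.
- tool_tray: Green steel tray, 162 (its x) x 200 (its y) mm, fixed; origin: centre of underside. Floor 3 mm thick, rim 14 mm high. The nest plate lies in its middle, length along the tray's x; packing block and square tube lie either side of it, centres about 62 mm off along the tray's y, lengths along its x; which lies on which side changes.
- rubber_mat: Black ribbed rubber bench mat, 190 (its x) x 200 (its y) x 3 mm, fixed to the table; origin: centre of its underside. The side area: it starts empty and has room for the block and the tube side by side.
- fixture_base: Dark steel plate, 176 (x) x 96 (y) x 14 mm, fixed; origin: centre of underside. Two bright rest pads 30 x 48 mm at x = -55 and +55 mm, tops 20 mm above the origin. In the middle of each a bullet-nosed pin to 34 mm above the origin, full width for its lower 6 mm, then tapering to 3 mm: a round one, 10 mm thick, at x = -55; a diamond one, 7 (x) by 10 (y) mm, at x = +55.
- nest_plate: Loose aluminium plate, 136 (x) x 66 (y) x 10 mm, 0.3 kg; origin: centre of underside. Through holes of 11.5 mm at x = -55 and +55 mm for the pins; either way round fits. On top dark fence strips 4 x 5 mm high frame a nest 85 (x) x 55 (y) mm, its floor 10 mm above the origin. Grip the long edges (66 mm apart). Seated, its origin is 20 mm above the fixture base's origin.
- packing_block: Loose orange-brown beech block, 48 (its x) x 105 (its y) x 32 mm high, 0.14 kg; origin: centre of underside. Starts in the tray close beside the nest plate, 17 mm higher than the plate's fence, so its upper part can be gripped across the 48 mm.
- square_tube: Loose brown square steel tube offcut, 30 (its x) x 130 (its y) x 30 mm high, 0.24 kg; origin: centre of underside. Starts in the tray at the nest plate's other side, 15 mm higher than the plate's fence, so its upper part can be gripped across the 30 mm.
- workpiece: Loose bright steel block with three drilled holes, 45 (its x) x 75 (its y) x 18 mm, 0.46 kg; origin: centre of underside. Starts alone on the table nearer the robot. Lies flat in the nest with its 75 mm length (its y) along the plate's x, either way round.
- caliper: Bystander: vernier caliper, 77 x 230 x 11 mm, lying loose on the table towards the back left; origin about the middle of its extent, on its underside. To be left where it is.

How it is judged:
By the outcome, as a careful person would: the job done as asked, in the order asked, and still so for the second after the job is handed in, with the robot touching nothing.
It also fails if it takes over 136 s, if anything falls off the work surface, if the arm or the gripper's body presses on something with over 40 N, if the wrist force passes 120 N, or if a joint passes its speed limit or range.

### The arm

A 6-joint arm with a two-finger parallel gripper is mounted at the origin on the work surface; the furniture and walls round the work are solid. World frame = base frame: x ahead of the robot, y to its left, z up, the work surface at z = 0. Lengths are in m, angles in rad, forces in N, time in s.
With the tool pointing down it reaches from about 0.35 to 0.775 m from the base axis. Payload 5.5 kg.
Tool frame: the origin (TCP) lies midway between the tips of the shut fingers; the grasp point (between the pads) lies 19 mm behind it (env.tcp_to_grasp is the distance from the TCP to the grasp point, in m); z points along the fingers, y is the direction in which the jaws open and shut (so a half turn about z gives the same grasp; the last joint's range is limited). The gripper opens to 85 mm and grips with 20 to 120 N. Pads are 22 mm wide; open, the fingers measure 114 mm over their backs; the gripper's body (76 mm by 85 mm) begins 54 mm behind the grasp point. The pads swing forward as they close: fully open they stand 13 mm farther back than shut.
Start: joints at [-1.342, 0.313, 0.046, 1.304, 0, 1.431], TCP at [0.207, -0.536, 0.231] pointing down, gripper open.
Joint ranges: [-2.76, 2.76], [-0.86, 1.69], [-1.03, 1.26], [-2.2, 2.34], [-1.47, 1.5], [-3.14, 3.14]. Speed limits (rad/s): [2.57, 2.57, 3.14, 3.14, 3.14, 3.14].

### API

Orientations are given as a unit quaternion [w, x, y, z].
In Python, from workcell import get_state, viewer, hand_in, finder, env gives the robot as it stands.
- The arm moves only by the tool arm_command, never from a script. Its argument "motion" is a list of rows, each an object of numbers: "x", "y", "z": the shift along the tool's x, y, z in mm; "rx", "ry", "rz": the turn, a rotation vector about the tool's x, y, z in degrees; "hand": the closure, from -1 (fully open) to 1 (shut). A call has 1 to 10 rows; each row is the pose to reach, as a shift and turn from the pose commanded when the call began, along the tool's axes at that moment; what a row does not reach only later rows make up. A row lasts 1/8 s, in which the tool goes at most 62.5 mm and 10.7 degrees, less where a joint would pass 70% of its speed; a pose out of reach is approached as far as the arm can. A call with a gripper value outside its range is refused whole. The fingers move at their own pace and stop on an object; "force" is the grip in N (left out, the last holds). Time passes only in rows, so rows that repeat a pose let the fingers close. It gives the time, the measured TCP pose, the force and the opening at its end, in the units of the state.
- get_state(): the state, without advancing time (a new reading comes with each control period).
- viewer.read_camera(name): name is "scene" or "side" or "wrist"; returns a dict with "image" (384x512x3 uint8, red, green, blue), "z_map" (384x512 float32, m along the optical axis (not along the pixel's ray), 0 where there is no reading), "intrinsics" (3x3 intrinsics, pixels), "rvec" (rotation vector, rad) and "tvec" (3), from world to camera coordinates, as OpenCV has them. Camera axes: x right, y down, z forward; pixel columns grow to the right and rows downward; lengths in m; the calibration is good to about 2 mm. A picture is of the moment at which its call begins.
- hand_in(): hands the job in, once; it reports no verdict.
Trained networks look in a picture, given as the dict that the camera call returned (one of the last four; its "shot" number tells which), for a name from the list of things; names that differ only in an ending like _2 or _b are one class to them, and where a whole thing is asked for, a point or a joint stands for the part that bears it (a point fixed in the world has none). Each returns a list of dicts, best first, with "score" (0 to 1); they miss things now and then, are a little off and sometimes report something else, mostly with a low value. They report only what shows in the picture. A call takes as long as a camera call.
- finder.find_in(picture, query): "at" ([column, row] in pixels, amid what is visible of it).
- finder.masks_of(picture, query): "region" (384x512 bool, what is visible of it) and "at" ([column, row] in pixels, amid what is visible of it).
The state is a dict: "clock": time; "joint_pos": joint angles; "qvel": joint speeds; "tau": joint torques, N m; "tcp_pos": TCP position; "orientation": TCP orientation; "wrist_force": force on the tool from outside, world axes, zero at the start; "ft_torque": the same for the moment, N m; "finger_gap": finger opening in m.
Only numpy, scipy, OpenCV 4.12 (cv2) and the standard library are available. Lean on these libraries where they do the work, as an engineer would, in place of code of your own. Each camera call takes 0.05 s, during which the arm holds its last target.

## Working session

There is one attempt and no reset: what is moved stays moved. The work goes in short steps, Python scripts to look and compute and a tool call to move; the robot and the scene stay as the last step left them, time stands still between calls to the robot, and variables do not carry over. Pictures are saved under pics/ and viewed, and the job is handed in when it is done.

Besides the shell and the picture viewer there is one more tool, called as a command line: name --argument value ..., lists and objects as JSON in quotes. arm_command: Moves the arm, as the interface text tells. Its arguments: {"type":"object","properties":{"motion":{"type":"array","items":{"type":"object","properties":{"x":{"type":"number"},"y":{"type":"number"},"z":{"type":"number"},"rx":{"type":"number"},"ry":{"type":"number"},"rz":{"type":"number"},"hand":{"type":"number"}}}},"force":{"type":"number"}},"required":["motion"]}

```bash
ls; mkdir -p pics; python3 - <<'E'
from workcell import get_state, viewer, finder, env
import cv2
print(get_state()); print([a for a in dir(env) if a[0]!='_'])
for n in ["scene","side","wrist"]:
    p=viewer.read_camera(n); cv2.imwrite(f"pics/{n}0.png",p["image"][:,:,::-1]); print(n,p["intrinsics"].round(1).tolist(),p["rvec"],p["tvec"])
E
```

```text
pics
{'clock': 0.0, 'joint_pos': array([-1.34158860e+00,  3.14005572e-01,  4.49279958e-02,  1.30359216e+00,
       -2.69856997e-05,  1.43121653e+00]), 'qvel': array([ 3.72938977e-04, -2.33382715e-03, -1.70507400e-05, -3.90745087e-04,
        1.28281973e-03, -8.63461000e-04]), 'tau': array([ 6.31431903e-04, -4.80630469e+01,  2.98531491e+01,  1.92732818e-02,
       -2.63102828e-05, -7.29454001e-06]), 'tcp_pos': array([ 0.20715048, -0.53581724,  0.23038509]), 'orientation': array([-9.35158416e-04,  9.83047152e-01,  1.83350536e-01, -5.54426371e-05]), 'wrist_force': array([ 0.48179655, -0.31132319, -0.84259042]), 'ft_torque': array([ 0.00638728, -0.01513547, -0.00251737]), 'finger_gap': 0.08550858006280054}
['MotionError', 'tcp_to_grasp']
scene [[348.2, 0.0, 257.6], [0.0, 348.2, 188.2], [0.0, 0.0, 1.0]] [ 1.01437271 -2.51360703  0.95799955] [0.40510142 0.3344348  0.95054707]
side [[427.0, 0.0, 253.8], [0.0, 427.0, 192.9], [0.0, 0.0, 1.0]] [ 0.68344416 -2.44166324  1.36727635] [0.47300428 0.16612625 0.93688702]
wrist [[295.8, 0.0, 258.3], [0.0, 295.8, 193.6], [0.0, 0.0, 1.0]] [-2.38756362  1.63640465  0.24213024] [-0.57228853 -0.0364828   0.3797055 ]
```

```bash
python3 -c "
import cv2,numpy as np
cv2.imwrite('pics/a0.png',cv2.imread('pics/scene0.png'))"
```

```text
(no output)
```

View pics/scene0.png

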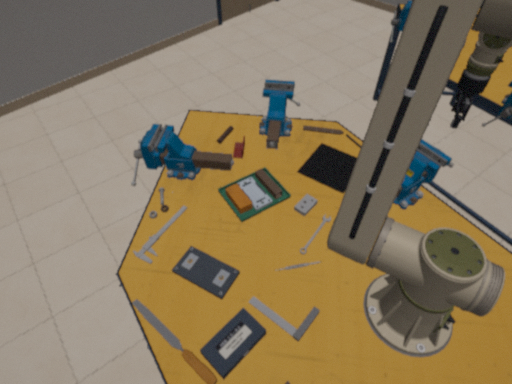

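View pics/side0.png

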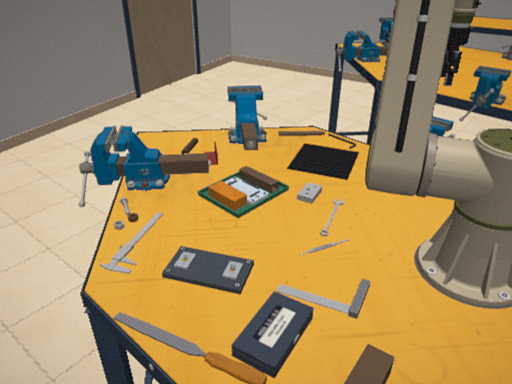

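View pics/wrist0.png

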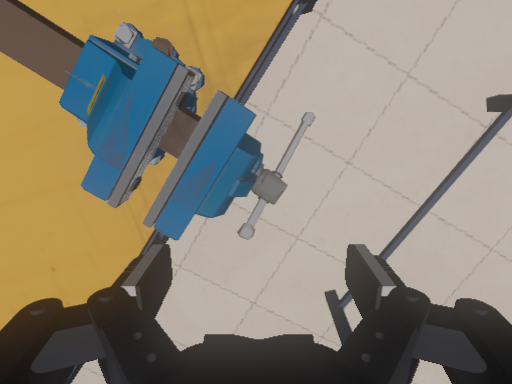

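The scene shows the base plate near px (206,271), the tray (254,193), the mat (333,168), the workpiece (306,204) and the caliper (162,235). Next I'll measure them.

```bash
cat > h.py <<'E'
from workcell import get_state, viewer, finder, env
import cv2, numpy as np
from scipy.spatial.transform import Rotation as R
def cam(n,save=None):
    p=viewer.read_camera(n)
    if save: cv2.imwrite(f"pics/{save}.png",p["image"][:,:,::-1])
    return p
def world(p):
    K=p["intrinsics"]; Rm=cv2.Rodrigues(np.array(p["rvec"]))[0]; z=p["z_map"]
    v,u=np.mgrid[:z.shape[0],:z.shape[1]]
    c=np.stack([(u-K[0,2])/K[0,0]*z,(v-K[1,2])/K[1,1]*z,z],-1)
    return (c-np.array(p["tvec"]))@Rm, z>0
def proj(p,X):
    return cv2.projectPoints(np.array(X,float).reshape(-1,3),np.array(p["rvec"]),np.array(p["tvec"]),p["intrinsics"],None)[0][:,0]
def rect(P):
    (c,s,a)=cv2.minAreaRect((P[:,:2]*1000).astype(np.float32))
    # angle of long side in world, deg mod 180
    if s[0]<s[1]: s=(s[1],s[0]); a+=90
    a=(a+90)%180-90
    return np.round(c,1),np.round(s,1),round(a,1)
def measure(p,names,W=None):
    W,ok=world(p)
    for n in names:
        for d in finder.masks_of(p,n)[:2]:
            m=d["region"]&ok; P=W[m]
            if len(P)<20: print(n,d["score"],"few");continue
            zt=np.percentile(P[:,2],90); T=P[abs(P[:,2]-zt)<0.006]
            print(n,round(d["score"],2),np.round(d["at"]),len(P),"zt",round(zt*1000,1),"zlo",round(np.percentile(P[:,2],5)*1000,1),"toprect",*rect(T),"all",*rect(P))
def tool():
    s=get_state(); q=s["orientation"]; Rm=R.from_quat([q[1],q[2],q[3],q[0]]).as_matrix()
    return s["tcp_pos"],Rm
E
python3 - <<'E'
from h import *
N=["tool_tray","rubber_mat","fixture_base","nest_plate","packing_block","square_tube","workpiece","caliper"]
for n in ["scene","side"]:
    p=cam(n); measure(p,N)
t,Rm=tool(); print(t,Rm.round(3))
p=cam("wrist"); Rc=cv2.Rodrigues(np.array(p["rvec"]))[0]; C=-Rc.T@np.array(p["tvec"]); print("cam in tool",Rm.T@(C-t),(Rc@Rm).round(3))
E
```

```text
tool_tray 0.83 [264. 186.] 784 zt 15.1 zlo 0.2 toprect [590.9 -10. ] [203.7 167.3] 76.3 all [591.8 -10.1] [204.7 168.2] 77.4
tool_tray 0.7 [152. 244.] 513 zt 7.3 zlo -0.6 toprect [681.  302.2] [228.6  62.5] -75.8 all [691.4 305.5] [230.4  62.7] -69.8
rubber_mat 0.82 [333. 165.] 1775 zt 5.3 zlo -0.5 toprect [ 479.8 -313.9] [208.4 188.7] -79.3 all [ 427.9 -154.3] [565.6 194.6] -67.0
fixture_base 0.55 [208. 276.] 1852 zt 19.9 zlo 10.3 toprect [481.  305.9] [175.2  96.2] 13.8 all [481.3 304.5] [175.8  98.8] 14.3
nest_plate 0.63 [257. 197.] 588 zt 17.2 zlo 4.6 toprect [592.4  -7.1] [138.7  70.1] -14.5 all [591.  -10.2] [140.3  84.8] -15.7
nest_plate 0.32 [250. 209.] 713 zt 15.3 zlo 0.3 toprect [591.   -9.9] [204.3 167. ] 77.0 all [596.4 -11.1] [204.7 177.6] 77.4
packing_block 0.76 [236. 198.] 474 zt 36.6 zlo 7.6 toprect [604.6  51. ] [106.8  48.7] -14.4 all [617.1  45.3] [134.2  56.8] -16.5
square_tube 0.85 [268. 186.] 361 zt 34.1 zlo 5.0 toprect [580.2 -70.7] [129.4  31.3] -13.2 all [579.5 -77.6] [132.7  51. ] -15.4
caliper 0.75 [152. 241.] 426 zt 7.6 zlo 0.9 toprect [698.2 308.3] [227.7
[... 737 characters left out ...]
 zlo 7.0 toprect [583.5 -69.7] [128.8  32.5] -10.7 all [585.3 -70. ] [132.2  33.3] -10.1
workpiece 0.64 [309. 193.] 339 zt 20.3 zlo 4.3 toprect [429.4 -93.3] [83.  45.4] -88.7 all [ 435.6 -107.8] [112.3  57.2] -88.2
workpiece 0.58 [230. 196.] 712 zt 36.8 zlo 8.8 toprect [607.3  49.5] [108.3  51.3] -12.3 all [621.2  42. ] [153.9  70.9] -27.5
caliper 0.97 [126. 252.] 564 zt 8.4 zlo 2.9 toprect [704.5 308.6] [233.3  69. ] -66.1 all [704.5 308.6] [233.3  69. ] -66.1
[ 0.20728205 -0.5363971   0.23131587] [[ 0.933  0.36   0.   ]
 [ 0.36  -0.933 -0.   ]
 [-0.     0.    -1.   ]]
cam in tool [ 0.07338565 -0.00141982 -0.14216924] [[-0.     1.     0.001]
 [-0.958  0.    -0.286]
 [-0.286 -0.001  0.958]]
```

```bash
cat >> h.py <<'E'
def go(x,y,z,yaw):
    """target TCP mm, yaw deg of tool x, tool down -> shift and turn in tool axes"""
    t,Rm=tool(); d=Rm.T@(np.array([x,y,z])-t*1000)
    a=np.radians(yaw); X=np.array([np.cos(a),np.sin(a),0]);Z=np.array([0,0,-1]);Y=np.cross(Z,X)
    rv=R.from_matrix(Rm.T@np.stack([X,Y,Z],1)).as_rotvec(degrees=True)
    cy=np.degrees(np.arctan2(Rm[1,0],Rm[0,0]))
    print("now",(t*1000).round(1),"yaw",cy.round(1),"gap",round(get_state()["finger_gap"]*1000,1),"| shift",d.round(1),"rv",rv.round(1))
E
python3 -c "
from h import *
go(570,-10,300,166)"
```

```text
now [ 207.3 -536.4  231.3] yaw 21.1 gap 85.2 | shift [ 528.1 -360.2  -68.7] rv [  -0.     0.  -144.9]
```

arm_command --motion '[{"x": 0,"y": 0,"z": -70},{"x": 120,"y": -80,"z": -70,"rz": -20},{"x": 528,"y": -360,"z": -70,"rz": -144},{"x": 528,"y": -360,"z": -70,"rz": -144},{"x": 528,"y": -360,"z": -70,"rz": -144},{"x": 528,"y": -360,"z": -70,"rz": -144},{"x": 528,"y": -360,"z": -70,"rz": -144},{"x": 528,"y": -360,"z": -70,"rz": -144},{"x": 528,"y": -360,"z": -70,"rz": -144},{"x": 528,"y": -360,"z": -70,"rz": -144}]'

```text
invalid input at $.motion[0]: expected keys x, y, z, rx, ry, rz, hand
```

```bash
python3 -c "
from h import *
go(570,-10,220,166)"
```

```text
now [ 207.3 -536.4  231.3] yaw 21.1 gap 85.2 | shift [ 528.1 -360.3   11.3] rv [  -0.     0.  -144.9]
```

arm_command --motion '[{"x": 0,"y": 0,"z": -70,"rx": 0,"ry": 0,"rz": 0,"hand": -1},{"x": 120,"y": -80,"z": -70,"rx": 0,"ry": 0,"rz": -20,"hand": -1},{"x": 528,"y": -360,"z": -70,"rx": 0,"ry": 0,"rz": -144,"hand": -1},{"x": 528,"y": -360,"z": -70,"rx": 0,"ry": 0,"rz": -144,"hand": -1},{"x": 528,"y": -360,"z": -70,"rx": 0,"ry": 0,"rz": -144,"hand": -1},{"x": 528,"y": -360,"z": -70,"rx": 0,"ry": 0,"rz": -144,"hand": -1},{"x": 528,"y": -360,"z": -70,"rx": 0,"ry": 0,"rz": -144,"hand": -1},{"x": 528,"y": -360,"z": -70,"rx": 0,"ry": 0,"rz": -144,"hand": -1},{"x": 528,"y": -360,"z": -70,"rx": 0,"ry": 0,"rz": -144,"hand": -1},{"x": 528,"y": -360,"z": -70,"rx": 0,"ry": 0,"rz": -144,"hand": -1}]'

```text
clock: 2.35
tcp_pos: [0.5276, -0.0715, 0.301]
orientation: [0.001, 0.514, 0.858, -0.0]
wrist_force: [1.3, -0.3, 0.0]
finger_gap: 0.0851
```

```bash
python3 -c "
from h import *
go(570,-10,220,166)"
```

```text
now [527.6 -71.5 301. ] yaw 118.2 gap 85.1 | shift [34.3 66.4 81. ] rv [  0.    0.1 -47.8]
```

arm_command --motion '[{"x": 34,"y": 66,"z": 80,"rx": 0,"ry": 0,"rz": -48,"hand": -1},{"x": 34,"y": 66,"z": 80,"rx": 0,"ry": 0,"rz": -48,"hand": -1},{"x": 34,"y": 66,"z": 80,"rx": 0,"ry": 0,"rz": -48,"hand": -1},{"x": 34,"y": 66,"z": 80,"rx": 0,"ry": 0,"rz": -48,"hand": -1},{"x": 34,"y": 66,"z": 80,"rx": 0,"ry": 0,"rz": -48,"hand": -1},{"x": 34,"y": 66,"z": 80,"rx": 0,"ry": 0,"rz": -48,"hand": -1}]'

```text
clock: 3.1
tcp_pos: [0.5691, -0.0125, 0.2207]
orientation: [0.0, 0.124, 0.992, -0.0]
wrist_force: [0.1, -1.0, 0.0]
finger_gap: 0.0853
```

```bash
python3 - <<'E'
from h import *
go(570,-10,220,166)
p=cam("wrist","w1"); measure(p,["tool_tray","nest_plate","packing_block","square_tube","workpiece"])
np.savez("w1.npz",**{k:np.array(v) for k,v in p.items()})
p=cam("scene"); measure(p,["rubber_mat","workpiece"])
E
```

```text
now [569.1 -12.5 220.7] yaw 165.8 gap 85.3 | shift [-0.3  2.6  0.7] rv [-0.   0.  -0.2]
tool_tray 0.79 [237. 164.] 8883 zt 14.9 zlo 1.4 toprect [594.4  -9. ] [203.  164.7] 76.8 all [598.9  -9.6] [213.3 173.8] 76.8
nest_plate 0.8 [262. 182.] 5763 zt 14.3 zlo 11.0 toprect [595.5  -8.1] [136.3  65.6] -12.3 all [597.4  -8.7] [141.9  69.2] -11.5
packing_block 0.93 [318. 187.] 4030 zt 35.5 zlo 14.7 toprect [607.9  51.3] [104.1  48.6] -14.0 all [616.   53.4] [120.4  57.8] -14.0
square_tube 0.62 [211. 189.] 2984 zt 33.2 zlo 16.0 toprect [583.4 -70. ] [130.3  30.1] -13.2 all [582.7 -72.9] [130.3  36. ] -12.9
workpiece 0.83 [155.  65.] 3379 zt 18.3 zlo 6.5 toprect [429.7 -92.4] [75.7 45.2] -86.8 all [427.1 -95.9] [82.6 51. ] -86.6
rubber_mat 0.75 [320. 166.] 982 zt 5.1 zlo -0.6 toprect [ 499.2 -308.4] [201.1 146.8] -79.2 all [ 505.4 -307.1] [205.6 145.2] -74.9
rubber_mat 0.4 [257. 199.] 578 zt 15.9 zlo 4.2 toprect [588.   -6.4] [148.   70.3] -14.4 all [587.5  -9.2] [148.3  79.7] -14.4
workpiece 0.61 [307. 208.] 293 zt 19.5 zlo 2.8 toprect [428.3 -93.7] [76.7 46.6] -85.6 all [426.9 -93. ] [79.7 47.5] -89.0
```

View pics/w1.png

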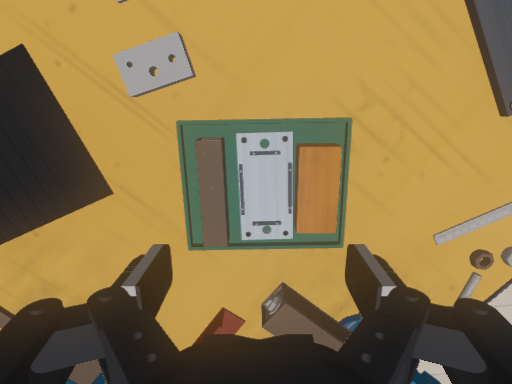

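```bash
python3 - <<'E'
from h import *
p=dict(np.load("w1.npz")); W,ok=world(p); t,Rm=tool()
T=(W-t)@Rm*1000
m=ok&(T[...,2]>-80)&(T[...,2]<40)
P=T[m]; 
for lo in range(-70,30,5):
    Q=P[(P[:,2]>=lo)&(P[:,2]<lo+5)]
    if len(Q): print(lo,len(Q),"x",Q[:,0].min().round(),Q[:,0].max().round(),"|y|",abs(Q[:,1]).min().round(1),abs(Q[:,1]).max().round(1))
# table-level surfaces
b=W[ok&(abs(W[...,2])<0.004)]; print("table z",np.median(b[:,2])*1000)
E
```

```text
-70 6601 x -12.0 17.0 |y| 30.5 75.8
-65 3391 x -12.0 15.0 |y| 35.5 77.0
-60 1302 x 6.0 15.0 |y| 39.2 73.5
-55 517 x 2.0 14.0 |y| 40.5 63.6
-50 743 x -1.0 13.0 |y| 40.3 52.0
-45 802 x -10.0 13.0 |y| 40.4 58.3
-40 821 x -11.0 12.0 |y| 40.4 58.0
-35 709 x -11.0 12.0 |y| 40.5 58.4
-30 642 x -11.0 12.0 |y| 40.4 58.2
-25 558 x -11.0 12.0 |y| 40.3 58.2
-20 409 x -11.0 12.0 |y| 40.2 55.9
-15 105 x -9.0 11.0 |y| 40.5 45.0
table z -0.5296531731341779
```

```bash
python3 -c "
from h import *
go(607.5,51,80,166)
go(607.5,51,18,166)"
```

```text
now [569.1 -12.6 220.7] yaw 165.8 gap 85.5 | shift [-21.6  71.1 140.7] rv [-0.   0.  -0.2]
now [569.1 -12.6 220.7] yaw 165.8 gap 85.5 | shift [-21.6  71.1 202.7] rv [-0.   0.  -0.2]
```

arm_command --force 40 --motion '[{"x": -21.5,"y": 71,"z": 60,"rx": 0,"ry": 0,"rz": -0.2,"hand": -1},{"x": -21.5,"y": 71,"z": 110,"rx": 0,"ry": 0,"rz": -0.2,"hand": -1},{"x": -21.5,"y": 71,"z": 150,"rx": 0,"ry": 0,"rz": -0.2,"hand": -0.7},{"x": -21.5,"y": 71,"z": 180,"rx": 0,"ry": 0,"rz": -0.2,"hand": -0.7},{"x": -21.5,"y": 71,"z": 195,"rx": 0,"ry": 0,"rz": -0.2,"hand": -0.7},{"x": -21.5,"y": 71,"z": 195,"rx": 0,"ry": 0,"rz": -0.2,"hand": -0.7},{"x": -21.5,"y": 71,"z": 195,"rx": 0,"ry": 0,"rz": -0.2,"hand": -0.7}]'

```text
clock: 4.42
tcp_pos: [0.6087, 0.0508, 0.0274]
orientation: [0.001, 0.122, 0.993, 0.0]
wrist_force: [0.5, 0.1, -0.3]
finger_gap: 0.0724
```

```bash
python3 - <<'E'
from h import *
go(607.5,51,18,166)
p=cam("wrist","w2"); W,ok=world(p); t,Rm=tool()
T=(W-t)@Rm*1000
for lo in range(-24,4,2):
    Q=T[ok&(T[...,2]>=lo)&(T[...,2]<lo+2)&(abs(T[...,1])<60)&(abs(T[...,0])<15)]
    if len(Q): print(lo,len(Q),"x",Q[:,0].min().round(),Q[:,0].max().round(),"|y|",abs(Q[:,1]).min().round(1),abs(Q[:,1]).max().round(1))
E
```

```text
now [608.7  50.8  27.4] yaw 166.0 gap 72.4 | shift [ 1.2 -0.1  9.4] rv [ 0.   0.2 -0. ]
-24 197 x -10.0 12.0 |y| 34.3 51.6
-22 233 x -10.0 12.0 |y| 34.1 51.3
-20 196 x -10.0 12.0 |y| 34.3 51.5
-18 173 x -10.0 12.0 |y| 34.2 50.4
-16 165 x -10.0 12.0 |y| 34.2 50.2
-14 151 x -10.0 12.0 |y| 34.2 45.4
-12 90 x -10.0 11.0 |y| 34.2 44.3
-10 190 x -15.0 15.0 |y| 0.1 38.4
-8 4479 x -15.0 15.0 |y| 0.0 38.3
-6 301 x -15.0 15.0 |y| 0.1 24.1
```

View pics/w2.png

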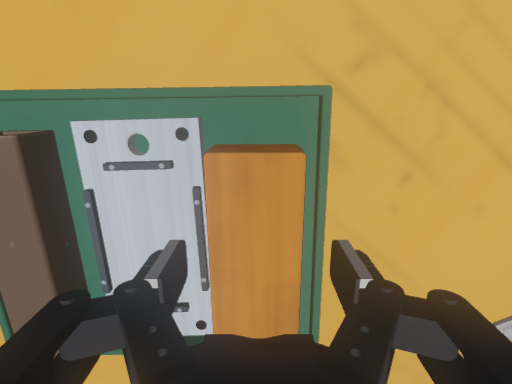

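arm_command --motion '[{"x": 1,"y": 0,"z": 6,"rx": 0,"ry": 0.2,"rz": 0,"hand": -0.7},{"x": 1,"y": 0,"z": 10,"rx": 0,"ry": 0.2,"rz": 0,"hand": -0.7},{"x": 1,"y": 0,"z": 10,"rx": 0,"ry": 0.2,"rz": 0,"hand": 1},{"x": 1,"y": 0,"z": 10,"rx": 0,"ry": 0.2,"rz": 0,"hand": 1},{"x": 1,"y": 0,"z": 10,"rx": 0,"ry": 0.2,"rz": 0,"hand": 1},{"x": 1,"y": 0,"z": 10,"rx": 0,"ry": 0.2,"rz": 0,"hand": 1},{"x": 1,"y": 0,"z": 10,"rx": 0,"ry": 0.2,"rz": 0,"hand": 1}]'

```text
clock: 5.35
tcp_pos: [0.6064, 0.0512, 0.0158]
orientation: [-0.002, 0.122, 0.993, 0.0]
wrist_force: [0.4, -1.4, 1.3]
finger_gap: 0.047
```

arm_command --motion '[{"x": 0,"y": 0,"z": -15,"rx": 0,"ry": 0,"rz": 0,"hand": 1},{"x": 0,"y": 0,"z": -40,"rx": 0,"ry": 0,"rz": 0,"hand": 1},{"x": 0,"y": 0,"z": -80,"rx": 0,"ry": 0,"rz": 0,"hand": 1},{"x": 0,"y": 0,"z": -80,"rx": 0,"ry": 0,"rz": 0,"hand": 1}]'

```text
clock: 5.85
tcp_pos: [0.6095, 0.0511, 0.1002]
orientation: [0.002, 0.122, 0.993, 0.0]
wrist_force: [0.4, -1.1, -1.8]
finger_gap: 0.047
```

```bash
python3 - <<'E'
from h import *
s=get_state(); print(s["wrist_force"],s["finger_gap"])
p=cam("scene","s3"); measure(p,["rubber_mat"])
p=cam("side","d3"); measure(p,["rubber_mat","packing_block"])
p=cam("wrist","w3"); measure(p,["packing_block"])
go(600,51,150,166)
E
```

```text
[ 0.4254729  -1.13044748 -1.8267034 ] 0.04702050857256669
rubber_mat 0.63 [307. 169.] 113 zt 4.6 zlo -0.4 toprect [ 536.8 -225.8] [74.7 42.2] -40.0 all [ 536.8 -225.8] [74.7 42.2] -40.0
rubber_mat 0.74 [308. 190.] 365 zt 20.2 zlo 2.7 toprect [429.9 -94.5] [80.7 45.9] -86.5 all [ 430.9 -111.4] [115.4  46. ] -86.3
rubber_mat 0.68 [324. 160.] 1699 zt 5.9 zlo 2.0 toprect [ 481.7 -317.6] [213.3 194.2] -79.8 all [ 481.5 -318.6] [218.4 192.6] -80.8
packing_block 0.94 [230. 173.] 491 zt 117.1 zlo 89.4 toprect [608.3  53.2] [103.8  47. ] -13.8 all [607.8  51. ] [104.   51.8] -13.4
packing_block 0.57 [262. 241.] 18756 zt 114.0 zlo 109.0 toprect [601.2  54.1] [91.  48.4] -14.0 all [637.   47.2] [164.7  92.7] -15.4
packing_block 0.5 [166. 178.] 9668 zt 13.9 zlo 11.2 toprect [595.5  -8.2] [136.1  66.7] -12.4 all [597.1  -7.4] [139.   78.9] -12.3
now [605.7  51.2  94.5] yaw 166.0 gap 46.9 | shift [  5.8  -1.6 -55.5] rv [-0.  -0.3  0. ]
```

View pics/d3.png

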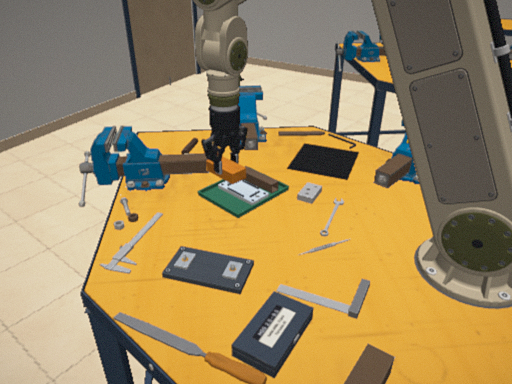

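```bash
python3 - <<'E'
from h import *
p=cam("wrist"); measure(p,["rubber_mat"])
go(473,-272,90,190)
E
```

```text
now [606.   51.2  94.8] yaw 166.0 gap 47.1 | shift [  50.9 -345.8    5.2] rv [  0.   -0.3 -24. ]
```

arm_command --motion '[{"x": 8,"y": -50,"z": 0,"rx": 0,"ry": 0,"rz": -3,"hand": 1},{"x": 16,"y": -105,"z": 0,"rx": 0,"ry": 0,"rz": -8,"hand": 1},{"x": 24,"y": -160,"z": 0,"rx": 0,"ry": 0,"rz": -12,"hand": 1},{"x": 33,"y": -215,"z": 0,"rx": 0,"ry": 0,"rz": -16,"hand": 1},{"x": 41,"y": -270,"z": 0,"rx": 0,"ry": 0,"rz": -20,"hand": 1},{"x": 48,"y": -315,"z": 0,"rx": 0,"ry": 0,"rz": -24,"hand": 1},{"x": 51,"y": -346,"z": 0,"rx": 0,"ry": 0,"rz": -24,"hand": 1},{"x": 51,"y": -346,"z": 5,"rx": 0,"ry": 0,"rz": -24,"hand": 1},{"x": 51,"y": -346,"z": 5,"rx": 0,"ry": 0,"rz": -24,"hand": 1}]'

```text
clock: 7.42
tcp_pos: [0.473, -0.2715, 0.0901]
orientation: [-0.002, -0.087, 0.996, 0.001]
wrist_force: [0.7, -0.1, -0.8]
finger_gap: 0.0468
```

```bash
python3 - <<'E'
from h import *
p=cam("wrist","w4"); measure(p,["rubber_mat","packing_block"])
go(473,-272,17,190)
E
```

```text
rubber_mat 0.69 [166. 142.] 36500 zt 3.4 zlo 1.4 toprect [ 479.7 -313.5] [204.2 190.1] -80.1 all [ 479.7 -313.5] [204.2 190.1] -80.1
packing_block 0.82 [260. 240.] 18616 zt 109.6 zlo 105.9 toprect [ 468.5 -270.5] [91.2 48.3] 10.1 all [ 506.5 -262. ] [169.1  86.5] 10.1
now [ 473.8 -271.1   90.8] yaw -169.9 gap 47.2 | shift [ 0.6 -0.9 73.8] rv [ 0.1 -0.2  0.1]
```

View pics/w4.png

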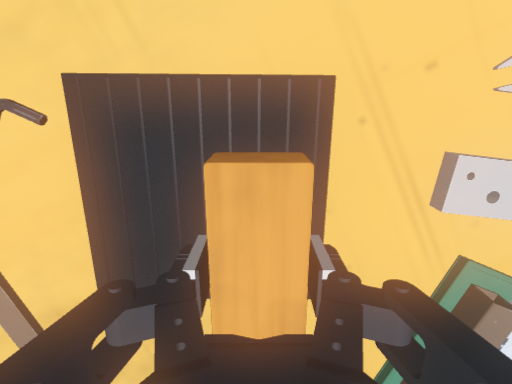

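arm_command --motion '[{"x": 0.5,"y": 0,"z": 40,"rx": 0,"ry": -0.2,"rz": 0,"hand": 1},{"x": 0.5,"y": 0,"z": 62,"rx": 0,"ry": -0.2,"rz": 0,"hand": 1},{"x": 0.5,"y": 0,"z": 70,"rx": 0,"ry": -0.2,"rz": 0,"hand": 1},{"x": 0.5,"y": 0,"z": 74,"rx": 0,"ry": -0.2,"rz": 0,"hand": 1},{"x": 0.5,"y": 0,"z": 74,"rx": 0,"ry": -0.2,"rz": 0,"hand": 1},{"x": 0.5,"y": 0,"z": 74,"rx": 0,"ry": -0.2,"rz": 0,"hand": -0.6},{"x": 0.5,"y": 0,"z": 74,"rx": 0,"ry": -0.2,"rz": 0,"hand": -0.6},{"x": 0.5,"y": 0,"z": 74,"rx": 0,"ry": -0.2,"rz": 0,"hand": -0.6},{"x": 0.5,"y": 0,"z": 40,"rx": 0,"ry": -0.2,"rz": 0,"hand": -0.6},{"x": 0.5,"y": 0,"z": -10,"rx": 0,"ry": -0.2,"rz": 0,"hand": -0.6}]'

```text
clock: 8.82
tcp_pos: [0.4719, -0.2715, 0.1005]
orientation: [-0.001, -0.087, 0.996, 0.002]
wrist_force: [0.8, -1.1, -0.2]
finger_gap: 0.0685
```

```bash
python3 - <<'E'
from h import *
p=cam("wrist","w5"); measure(p,["packing_block"])
go(583,-70,100,166)
E
```

```text
packing_block 0.82 [255. 206.] 8640 zt 35.3 zlo 33.1 toprect [ 475.8 -270.1] [104.6  48.1] 10.0 all [ 475.3 -268.4] [104.8  52.1] 9.6
now [ 476.1 -274.8  106.5] yaw -170.0 gap 68.2 | shift [-140.8  183.1    6.4] rv [-0.3  0.5 24. ]
```

View pics/w5.png

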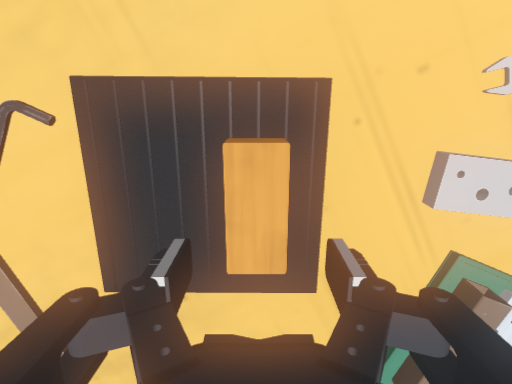

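arm_command --motion '[{"x": -33,"y": 42,"z": 0,"rx": 0,"ry": 0,"rz": 5,"hand": -0.4},{"x": -66,"y": 86,"z": 0,"rx": 0,"ry": 0,"rz": 12,"hand": -0.4},{"x": -100,"y": 130,"z": 0,"rx": 0,"ry": 0,"rz": 18,"hand": -0.3},{"x": -130,"y": 168,"z": 0,"rx": 0,"ry": 0,"rz": 24,"hand": -0.3},{"x": -141,"y": 183,"z": 6,"rx": 0,"ry": 0.5,"rz": 24,"hand": -0.3},{"x": -141,"y": 183,"z": 40,"rx": 0,"ry": 0.5,"rz": 24,"hand": -0.3},{"x": -141,"y": 183,"z": 60,"rx": 0,"ry": 0.5,"rz": 24,"hand": -0.3},{"x": -141,"y": 183,"z": 60,"rx": 0,"ry": 0.5,"rz": 24,"hand": -0.3}]'

```text
clock: 9.93
tcp_pos: [0.578, -0.0676, 0.039]
orientation: [-0.007, 0.122, 0.993, 0.0]
wrist_force: [-0.5, -0.8, -0.0]
finger_gap: 0.0555
```

```bash
python3 - <<'E'
from h import *
p=cam("wrist","w6"); measure(p,["square_tube","nest_plate"])
go(583.4,-70,22,166.5)
E
```

```text
square_tube 0.59 [251. 229.] 11063 zt 33.2 zlo 30.8 toprect [579.6 -70. ] [122.6  29.6] -12.9 all [587.9 -72.5] [140.9  36.8] -12.9
nest_plate 0.58 [360. 196.] 17254 zt 16.4 zlo 11.4 toprect [595.4  -8.2] [136.   66.5] -12.5 all [595.2  -8.2] [136.4  66.6] -12.5
now [580.5 -68.2  41.9] yaw 166.0 gap 55.6 | shift [-3.4 -1.1 19.9] rv [-0.  -0.4 -0.5]
```

View pics/w6.png

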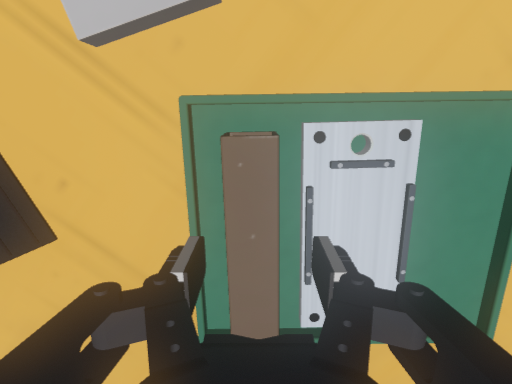

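arm_command --motion '[{"x": -3,"y": -1,"z": 10,"rx": 0,"ry": 0,"rz": -1,"hand": -0.3},{"x": -3,"y": -1,"z": 20,"rx": 0,"ry": 0,"rz": -1,"hand": -0.3},{"x": -3,"y": -1,"z": 20,"rx": 0,"ry": 0,"rz": -1,"hand": -0.3},{"x": -3,"y": -1,"z": 20,"rx": 0,"ry": 0,"rz": -1,"hand": 1},{"x": -3,"y": -1,"z": 20,"rx": 0,"ry": 0,"rz": -1,"hand": 1},{"x": -3,"y": -1,"z": 20,"rx": 0,"ry": 0,"rz": -1,"hand": 1},{"x": -3,"y": -1,"z": 20,"rx": 0,"ry": 0,"rz": -1,"hand": 1},{"x": -3,"y": -1,"z": 20,"rx": 0,"ry": 0,"rz": -1,"hand": 1}]'

```text
clock: 11.08
tcp_pos: [0.5829, -0.0694, 0.0217]
orientation: [-0.004, 0.113, 0.994, 0.0]
wrist_force: [-0.6, -1.2, 4.4]
finger_gap: 0.0292
```

```bash
python3 - <<'E'
from h import *
go(488,-357,100,190)
E
```

```text
now [582.9 -69.4  21.7] yaw 167.0 gap 29.2 | shift [  28.4 -301.6  -77.9] rv [  0.1  -0.5 -23. ]
```

arm_command --motion '[{"x": 0,"y": 0,"z": -20,"rx": 0,"ry": 0,"rz": 0,"hand": 1},{"x": 0,"y": 0,"z": -60,"rx": 0,"ry": 0,"rz": 0,"hand": 1},{"x": 5,"y": -50,"z": -78,"rx": 0,"ry": 0,"rz": -4,"hand": 1},{"x": 10,"y": -100,"z": -78,"rx": 0,"ry": 0,"rz": -8,"hand": 1},{"x": 15,"y": -155,"z": -78,"rx": 0,"ry": 0,"rz": -12,"hand": 1},{"x": 20,"y": -210,"z": -78,"rx": 0,"ry": 0,"rz": -16,"hand": 1},{"x": 25,"y": -260,"z": -78,"rx": 0,"ry": 0,"rz": -20,"hand": 1},{"x": 28,"y": -302,"z": -78,"rx": 0,"ry": 0,"rz": -23,"hand": 1},{"x": 28,"y": -302,"z": -78,"rx": 0,"ry": 0,"rz": -23,"hand": 1},{"x": 28,"y": -302,"z": -78,"rx": 0,"ry": 0,"rz": -23,"hand": 1}]'

```text
clock: 12.32
tcp_pos: [0.4876, -0.3563, 0.0985]
orientation: [-0.005, -0.087, 0.996, 0.002]
wrist_force: [0.1, 0.1, -3.1]
finger_gap: 0.0287
```

```bash
python3 - <<'E'
from h import *
p=cam("wrist","w7"); measure(p,["square_tube"])
go(488,-357,23,190)
E
```

```text
square_tube 0.97 [259. 224.] 12734 zt 110.0 zlo 108.0 toprect [ 480.2 -355.9] [112.3  30.1] 10.0 all [ 480.2 -355.9] [112.3  30.1] 10.0
now [ 488.2 -355.8   98.9] yaw -169.9 gap 28.7 | shift [-0.3 -1.6 75.9] rv [ 0.3 -0.5  0.1]
```

View pics/w7.png

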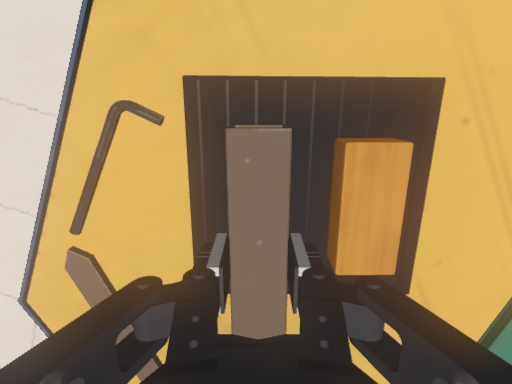

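arm_command --motion '[{"x": 0,"y": 0,"z": 40,"rx": 0,"ry": -0.3,"rz": 0,"hand": 1},{"x": 0,"y": 0,"z": 64,"rx": 0,"ry": -0.3,"rz": 0,"hand": 1},{"x": 0,"y": 0,"z": 72,"rx": 0,"ry": -0.3,"rz": 0,"hand": 1},{"x": 0,"y": 0,"z": 76,"rx": 0,"ry": -0.3,"rz": 0,"hand": 1},{"x": 0,"y": 0,"z": 76,"rx": 0,"ry": -0.3,"rz": 0,"hand": 1},{"x": 0,"y": 0,"z": 76,"rx": 0,"ry": -0.3,"rz": 0,"hand": -0.2},{"x": 0,"y": 0,"z": 76,"rx": 0,"ry": -0.3,"rz": 0,"hand": -0.2},{"x": 0,"y": 0,"z": 76,"rx": 0,"ry": -0.3,"rz": 0,"hand": -0.2},{"x": 0,"y": 0,"z": 40,"rx": 0,"ry": -0.3,"rz": 0,"hand": -0.2},{"x": 0,"y": 0,"z": -10,"rx": 0,"ry": -0.3,"rz": 0,"hand": -0.2}]'

```text
clock: 13.68
tcp_pos: [0.4872, -0.3565, 0.1091]
orientation: [-0.003, -0.087, 0.996, 0.003]
wrist_force: [0.2, -1.3, 0.1]
finger_gap: 0.0513
```

```bash
python3 - <<'E'
from h import *
p=cam("wrist","w8"); measure(p,["square_tube","packing_block"])
go(595.5,-8.2,110,167.4)
E
```

```text
square_tube 0.61 [254. 201.] 6143 zt 33.3 zlo 30.9 toprect [ 490.1 -355.1] [130.6  30.1] 10.0 all [ 499.7 -353.6] [150.3  35.1] 9.7
square_tube 0.47 [366. 197.] 8613 zt 35.4 zlo 16.9 toprect [ 475.9 -270.5] [104.9  48.4] 9.9 all [ 480.9 -272.8] [113.9  85.5] 10.0
packing_block 0.56 [365. 197.] 8526 zt 35.4 zlo 17.2 toprect [ 475.7 -270.6] [104.4  48.3] 10.0 all [ 476.5 -273.5] [111.1  76.8] 25.6
now [ 490.1 -359.2  113.2] yaw -170.0 gap 51.4 | shift [-164.8  327.4    2.5] rv [-0.1  0.1 22.6]
```

arm_command --motion '[{"x": -25,"y": 50,"z": 0,"rx": 0,"ry": 0,"rz": 4,"hand": -1},{"x": -50,"y": 100,"z": 0,"rx": 0,"ry": 0,"rz": 8,"hand": -1},{"x": -77,"y": 154,"z": 0,"rx": 0,"ry": 0,"rz": 12,"hand": -1},{"x": -104,"y": 208,"z": 0,"rx": 0,"ry": 0,"rz": 16,"hand": -1},{"x": -130,"y": 260,"z": 0,"rx": 0,"ry": 0,"rz": 20,"hand": -1},{"x": -150,"y": 300,"z": 0,"rx": 0,"ry": 0,"rz": 22.6,"hand": -1},{"x": -165,"y": 327,"z": 2,"rx": 0,"ry": 0,"rz": 22.6,"hand": -1},{"x": -165,"y": 327,"z": 20,"rx": 0,"ry": 0,"rz": 22.6,"hand": -1},{"x": -165,"y": 327,"z": 30,"rx": 0,"ry": 0,"rz": 22.6,"hand": -1},{"x": -165,"y": 327,"z": 30,"rx": 0,"ry": 0,"rz": 22.6,"hand": -1}]'

```text
clock: 15.08
tcp_pos: [0.5924, -0.0067, 0.0785]
orientation: [-0.003, 0.11, 0.994, 0.001]
wrist_force: [-0.0, 0.2, -0.1]
finger_gap: 0.0852
```

```bash
python3 - <<'E'
from h import *
p=cam("wrist","w9"); measure(p,["nest_plate"])
go(595.5,-8.2,-2,167.4)
E
```

```text
nest_plate 0.61 [253. 202.] 15073 zt 15.3 zlo 11.4 toprect [595.6  -8.2] [136.4  66.2] -12.5 all [595.6  -8.1] [136.6  69.9] -12.2
now [593.5  -7.1  80. ] yaw 167.4 gap 85.5 | shift [-2.5 -0.8 82. ] rv [ 0.1 -0.2 -0. ]
```

View pics/w9.png

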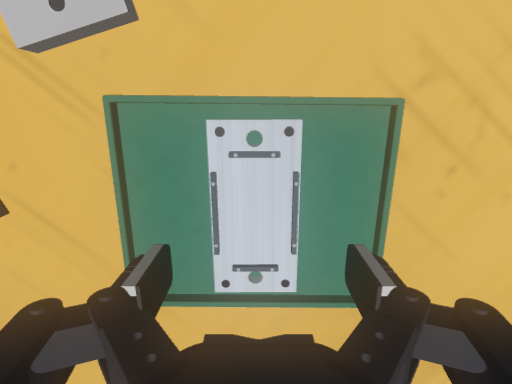

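arm_command --force 60 --motion '[{"x": -2.3,"y": -0.8,"z": 40,"rx": 0,"ry": 0,"rz": 0,"hand": -1},{"x": -2.3,"y": -0.8,"z": 65,"rx": 0,"ry": 0,"rz": 0,"hand": -1},{"x": -2.3,"y": -0.8,"z": 76,"rx": 0,"ry": 0,"rz": 0,"hand": -1},{"x": -2.3,"y": -0.8,"z": 81,"rx": 0,"ry": 0,"rz": 0,"hand": -1},{"x": -2.3,"y": -0.8,"z": 81,"rx": 0,"ry": 0,"rz": 0,"hand": -1},{"x": -2.3,"y": -0.8,"z": 81,"rx": 0,"ry": 0,"rz": 0,"hand": 1},{"x": -2.3,"y": -0.8,"z": 81,"rx": 0,"ry": 0,"rz": 0,"hand": 1},{"x": -2.3,"y": -0.8,"z": 81,"rx": 0,"ry": 0,"rz": 0,"hand": 1},{"x": -2.3,"y": -0.8,"z": 81,"rx": 0,"ry": 0,"rz": 0,"hand": 1},{"x": -2.3,"y": -0.8,"z": 81,"rx": 0,"ry": 0,"rz": 0,"hand": 1}]'

```text
clock: 16.42
tcp_pos: [0.5965, -0.0082, 0.001]
orientation: [-0.001, 0.11, 0.994, 0.001]
wrist_force: [-1.4, -0.8, 6.6]
finger_gap: 0.0635
```

```bash
python3 - <<'E'
from h import *
p=cam("wrist"); measure(p,["nest_plate"])
go(595.5,-8.2,100,167.4); print(get_state()["wrist_force"])
E
```

```text
now [596.5  -8.2   0.9] yaw 167.4 gap 63.9 | shift [  1.1  -0.1 -99.1] rv [ 0.1 -0.1  0. ]
[-2.44069453 -1.1532024   5.54103271]
```

arm_command --motion '[{"x": 0,"y": 0,"z": -10,"rx": 0,"ry": 0,"rz": 0,"hand": 1},{"x": 0,"y": 0,"z": -40,"rx": 0,"ry": 0,"rz": 0,"hand": 1},{"x": 0,"y": 0,"z": -90,"rx": 0,"ry": 0,"rz": 0,"hand": 1},{"x": 0,"y": 0,"z": -120,"rx": 0,"ry": 0,"rz": 0,"hand": 1},{"x": 0,"y": 0,"z": -120,"rx": 0,"ry": 0,"rz": 0,"hand": 1},{"x": 0,"y": 0,"z": -120,"rx": 0,"ry": 0,"rz": 0,"hand": 1}]'

```text
clock: 17.27
tcp_pos: [0.5949, -0.0077, 0.1177]
orientation: [-0.003, 0.11, 0.994, 0.001]
wrist_force: [-0.5, 0.4, -3.4]
finger_gap: 0.064
```

```bash
python3 - <<'E'
from h import *
p=cam("wrist","w10"); measure(p,["nest_plate"]); 
go(440,295,140,194.5); print(get_state()["wrist_force"])
p=cam("scene"); measure(p,["fixture_base"])
p=cam("side"); measure(p,["fixture_base"])
E
```

```text
nest_plate 0.68 [256. 221.] 29864 zt 132.5 zlo 128.3 toprect [586.5  -4. ] [119.5  66.3] -12.5 all [641.9 -16.5] [233.3 132.1] -12.3
now [594.4  -7.6 116.9] yaw 167.4 gap 63.4 | shift [216.8 261.8 -21. ] rv [  0.2  -0.4 -27.1]
[ 0.18102703 -0.53882329 -2.59705949]
fixture_base 0.85 [206. 274.] 1917 zt 19.4 zlo 8.4 toprect [480.5 305.5] [176.3  96.4] 14.6 all [482.2 301.3] [177.9 105.3] 14.3
fixture_base 0.33 [250. 193.] 1821 zt 12.4 zlo -0.3 toprect [591.7  -9.2] [202.2 166.4] 77.0 all [597.9 -16.2] [213.  181.7] 77.0
fixture_base 0.85 [209. 270.] 2738 zt 20.5 zlo 7.1 toprect [483.3 305. ] [174.   97.6] 14.9 all [484.  303.5] [175.7 101.1] 14.3
```

View pics/w10.png

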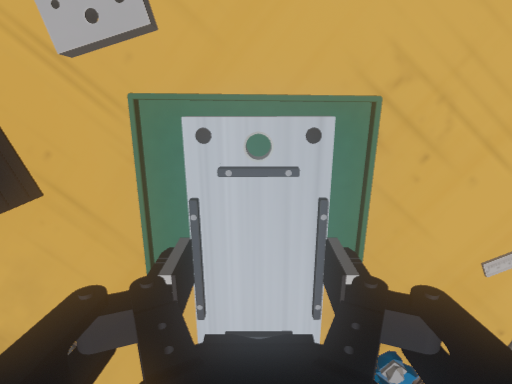

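```bash
python3 - <<'E'
from h import *
go(555,200,140,194.5)
E
```

```text
now [595.2  -7.8 117.8] yaw 167.4 gap 63.8 | shift [ 84.6 194.1 -21.4] rv [  0.2  -0.3 -27.1]
```

arm_command --motion '[{"x": 20,"y": 47,"z": -20,"rx": 0,"ry": 0,"rz": -6,"hand": 1},{"x": 42,"y": 97,"z": -21,"rx": 0,"ry": 0,"rz": -13,"hand": 1},{"x": 64,"y": 146,"z": -21,"rx": 0,"ry": 0,"rz": -20,"hand": 1},{"x": 80,"y": 184,"z": -21,"rx": 0,"ry": 0,"rz": -27,"hand": 1},{"x": 85,"y": 194,"z": -21,"rx": 0,"ry": 0,"rz": -27,"hand": 1},{"x": 85,"y": 194,"z": -21,"rx": 0,"ry": 0,"rz": -27,"hand": 1},{"x": 85,"y": 194,"z": -21,"rx": 0,"ry": 0,"rz": -27,"hand": 1},{"x": 85,"y": 194,"z": -21,"rx": 0,"ry": 0,"rz": -27,"hand": 1}]'

```text
clock: 18.58
tcp_pos: [0.5557, 0.1986, 0.1406]
orientation: [-0.002, -0.124, 0.992, 0.001]
wrist_force: [0.5, 0.7, -3.3]
finger_gap: 0.0638
```

```bash
python3 - <<'E'
from h import *
p=cam("wrist","w11"); measure(p,["fixture_base","nest_plate"])
np.savez("w11.npz",**{k:np.array(v) for k,v in p.items()}); t,Rm=tool(); np.savez("t11.npz",t=t,R=Rm)
go(482,305,140,194.5)
E
```

```text
fixture_base 0.67 [386. 124.] 21817 zt 19.6 zlo 12.2 toprect [483.7 305.5] [174.9  95.8] 14.7 all [484.2 310.9] [186.6 106.3] 14.7
nest_plate 0.34 [ 68. 175.] 24096 zt 11.7 zlo 1.2 toprect [600.2  17.5] [165. 149.] -13.2 all [606.1  12.3] [178.9 156.4] -13.1
now [555.6 199.  140.7] yaw -165.7 gap 63.7 | shift [ 45.1 120.9   1.3] rv [ 0.2 -0.2 -0.2]
```

View pics/w11.png

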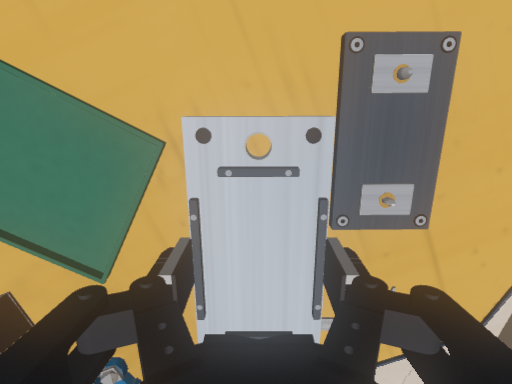

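```bash
python3 - <<'E'
from h import *
p=dict(np.load("w11.npz")); d=np.load("t11.npz"); t,Rm=d["t"],d["R"]; W,ok=world(p); W=W*1000;t=t*1000
for (u,v) in [(402,73),(387,201)]:
    m=np.zeros(ok.shape,bool); m[v-16:v+16,u-20:u+20]=1
    P=W[m&ok&(W[...,2]>22.5)]
    print("pin",len(P),"z",P[:,2].max().round(1),"mean",P.mean(0).round(1),"bbox mid",((P.min(0)+P.max(0))/2).round(1), P.min(0).round(1),P.max(0).round(1))
    for z in (26,28,30,32):
        Q=P[abs(P[:,2]-z)<1.2]
        if len(Q): print("  ",z,len(Q),Q.mean(0).round(1),cv2.minEnclosingCircle(Q[:,:2].astype(np.float32)))
# pads
g=cv2.cvtColor(p["image"],cv2.COLOR_RGB2GRAY)
for (u,v) in [(402,73),(387,201)]:
    m=np.zeros(ok.shape,bool); m[v-35:v+35,u-45:u+45]=1
    P=W[m&ok&(W[...,2]>17.5)&(W[...,2]<22)]; print("pad",np.median(P[:,2]).round(1),rect(P/1000))
# plate in tool frame
T=(W-t)@Rm
m=np.zeros(ok.shape,bool); m[115:235,175:345]=1
P=T[m&ok&(abs(T[...,2]+11)<6)]; print("plate z in tool",np.percentile(P[:,2],[5,50,95]).round(1))
zt=np.median(P[:,2]); P=T[m&ok&(abs(T[...,2]-zt)<2.5)]; print("plate",P.min(0).round(1),P.max(0).round(1),rect(P/1000))
mm=(m&ok&(T[...,2]>zt+20)); mm[:125]=0; mm[170:]=0; mm[:,:235]=0; mm[:,285:]=0
c,_=cv2.findContours(mm.astype(np.uint8),cv2.RETR_EXTERNAL,cv2.CHAIN_APPROX_NONE); c=max(c,key=cv2.contourArea); (e)=cv2.fitEllipse(c); print(e)
K=p["intrinsics"]; Rc=cv2.Rodrigues(p["rvec"])[0]; C=(-Rc.T@p["tvec"])*1000
def ray(u,v,z): # plane tool z
    r=Rm.T@Rc.T@np.array([(u-K[0,2])/K[0,0],(v-K[1,2])/K[1,1],1]); o=Rm.T@(C-t); return o+r*(z-o[2])/r[2]
print("hole tool",ray(*e[0],zt).round(1), "z-ish top/bottom mix")
E
```

```text
pin 151 z 34.7 mean [431.4 290.3  29.3] bbox mid [430.8 291.   28.7] [426.1 286.3  22.6] [435.5 295.8  34.7]
   26 23 [431.5 288.8  26.2] ((430.7628479003906, 291.5211486816406), 4.766905784606934)
   28 40 [431.4 289.7  27.9] ((430.9226989746094, 291.1869812011719), 4.868561744689941)
   30 45 [431.3 290.7  29.9] ((430.7518005371094, 291.492919921875), 4.529616355895996)
   32 30 [431.1 291.1  32. ] ((430.9003601074219, 291.4621276855469), 3.0345370769500732)
pin 79 z 34.6 mean [536.2 318.2  28.5] bbox mid [536.8 318.9  28.6] [533.7 314.6  22.5] [539.9 323.2  34.6]
   26 15 [536.4 317.1  26. ] ((536.38037109375, 318.4897155761719), 3.9506216049194336)
   28 17 [535.9 318.6  27.9] ((536.74365234375, 319.3983154296875), 4.328185081481934)
   30 22 [536.4 318.2  30.2] ((536.8248291015625, 319.35430908203125), 4.003942489624023)
   32 11 [536.6 319.1  31.8] ((537.0521240234375, 319.4080810546875), 3.157310724258423)
pad 19.7 (array([430.6, 291.8]), array([49.2, 29.7]), -75.7)
pad 19.7 (array([536.8, 319.6]), array([48.2, 30.4]), -75.8)
plate z in tool [-15.8 -11.4 -10.3]
plate [ 12.5 -31.9 -13.9] [68.1 34.6 -8.9] (array([40.3,  1.4]), array([66.5, 55.6]), 90.0)
((258.3610534667969, 144.46676635742188), (21.70442008972168, 23.593656539916992), 88.42414855957031)
hole tool [ 56.    1.3 -11.4] z-ish top/bottom mix
```

```bash
python3 - <<'E'
from h import *
go(484.2,304.2,50,194.75)
E
```

```text
now [555.6 199.  140.7] yaw -165.7 gap 63.7 | shift [ 42.9 119.3  91.2] rv [ 0.2 -0.2 -0.4]
```

arm_command --motion '[{"x": 17,"y": 48,"z": 0,"rx": 0,"ry": 0,"rz": -0.4,"hand": 1},{"x": 34,"y": 95,"z": 0,"rx": 0,"ry": 0,"rz": -0.4,"hand": 1},{"x": 43,"y": 119,"z": 10,"rx": 0,"ry": 0,"rz": -0.4,"hand": 1},{"x": 43,"y": 119,"z": 50,"rx": 0,"ry": 0,"rz": -0.4,"hand": 1},{"x": 43,"y": 119,"z": 80,"rx": 0,"ry": 0,"rz": -0.4,"hand": 1},{"x": 43,"y": 119,"z": 91,"rx": 0,"ry": 0,"rz": -0.4,"hand": 1},{"x": 43,"y": 119,"z": 91,"rx": 0,"ry": 0,"rz": -0.4,"hand": 1},{"x": 43,"y": 119,"z": 91,"rx": 0,"ry": 0,"rz": -0.4,"hand": 1}]'

```text
clock: 19.73
tcp_pos: [0.485, 0.305, 0.0516]
orientation: [-0.0, -0.129, 0.992, 0.002]
wrist_force: [0.4, 0.9, -2.8]
finger_gap: 0.0638
```

```bash
python3 - <<'E'
from h import *
p=cam("wrist","w12")
go(484.2,304.2,38,194.75); print(get_state()["wrist_force"])
c=cv2.imread("pics/w12.png")[90:210,170:350]; cv2.imwrite("pics/w12c.png",cv2.resize(c,None,fx=4,fy=4,interpolation=2))
E
```

```text
now [485.  305.   51.7] yaw -165.2 gap 63.9 | shift [ 1.  -0.6 13.7] rv [ 0.2 -0.   0. ]
[ 0.55772139  0.19219844 -2.24314251]
```

View pics/w12c.png

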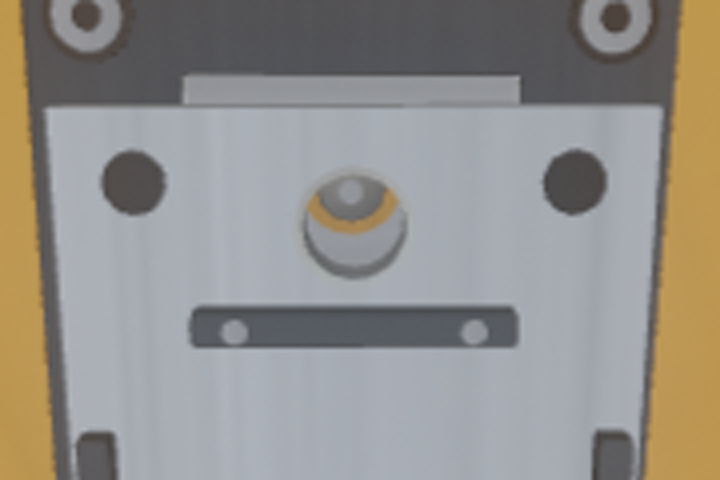

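```bash
python3 - <<'E'
from h import *
p=cam("wrist"); t,Rm=tool(); print(t*1000)
for x in (53,55,57): 
    for z in (17.7,-11.4,-1.4): print(x,z,proj(p,t+Rm@(np.array([x,1.3,z])/1000)).round(1))
E
```

```text
[484.92463173 305.04472701  51.6853788 ]
53 17.7 [[257.6 143. ]]
53 -11.4 [[257.6 151.1]]
53 -1.4 [[257.6 148. ]]
55 17.7 [[257.6 139.2]]
55 -11.4 [[257.6 146.6]]
55 -1.4 [[257.6 143.7]]
57 17.7 [[257.6 135.4]]
57 -11.4 [[257.6 142. ]]
57 -1.4 [[257.6 139.4]]
```

arm_command --motion '[{"x": 1,"y": -0.6,"z": 6,"rx": 0,"ry": 0,"rz": 0,"hand": 1},{"x": 1,"y": -0.6,"z": 12,"rx": 0,"ry": 0,"rz": 0,"hand": 1},{"x": 1,"y": -0.6,"z": 14,"rx": 0,"ry": 0,"rz": 0,"hand": 1},{"x": 1,"y": -0.6,"z": 17,"rx": 0,"ry": 0,"rz": 0,"hand": 1},{"x": 1,"y": -0.6,"z": 20,"rx": 0,"ry": 0,"rz": 0,"hand": 1},{"x": 1,"y": -0.6,"z": 20,"rx": 0,"ry": 0,"rz": 0,"hand": 1}]'

```text
clock: 20.58
tcp_pos: [0.4826, 0.3038, 0.0299]
orientation: [-0.002, -0.129, 0.992, 0.001]
wrist_force: [0.6, 0.1, -2.0]
finger_gap: 0.0638
```

```bash
python3 - <<'E'
from h import *
p=cam("wrist","w13")
go(484.2,304.2,18,194.75); print(get_state()["wrist_force"],get_state()["ft_torque"])
c=cv2.imread("pics/w13.png")[90:210,170:350]; cv2.imwrite("pics/w13c.png",cv2.resize(c,None,fx=4,fy=4,interpolation=2))
E
```

```text
now [482.7 303.9  30.1] yaw -165.2 gap 63.5 | shift [-1.5 -0.1 12.1] rv [ 0.2 -0.2  0.1]
[-0.37713765  0.33438529 -3.31464812] [ 0.04671879 -0.01501525  0.00317976]
```

View pics/w13c.png

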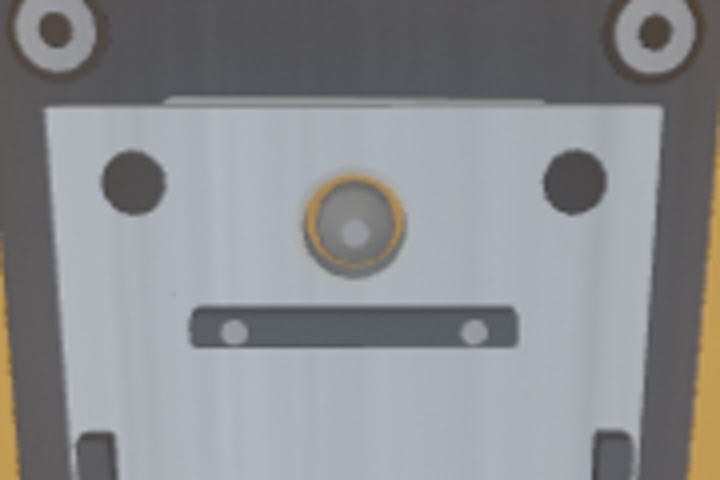

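arm_command --motion '[{"x": -1.6,"y": 0,"z": 0,"rx": 0,"ry": 0,"rz": 0,"hand": 1},{"x": -1.6,"y": 0,"z": 3,"rx": 0,"ry": 0,"rz": 0,"hand": 1},{"x": -1.6,"y": 0,"z": 6,"rx": 0,"ry": 0,"rz": 0,"hand": 1},{"x": -1.6,"y": 0,"z": 6,"rx": 0,"ry": 0,"rz": 0,"hand": 1}]'

```text
clock: 21.12
tcp_pos: [0.484, 0.3042, 0.0238]
orientation: [-0.002, -0.129, 0.992, 0.001]
wrist_force: [0.3, -0.5, -2.6]
finger_gap: 0.0633
```

```bash
python3 - <<'E'
from h import *
p=cam("wrist","w14")
go(484.2,304.2,18,194.75); print(get_state()["wrist_force"],get_state()["ft_torque"])
c=cv2.imread("pics/w14.png")[90:210,170:350]; cv2.imwrite("pics/w14c.png",cv2.resize(c,None,fx=4,fy=4,interpolation=2))
E
```

```text
now [484.1 304.2  24. ] yaw -165.2 gap 63.7 | shift [-0.1 -0.1  6. ] rv [ 0.2 -0.2  0.1]
[ 0.83831876 -0.82387408 -3.26309391] [ 0.02539974  0.05279971 -0.01572854]
```

View pics/w14c.png

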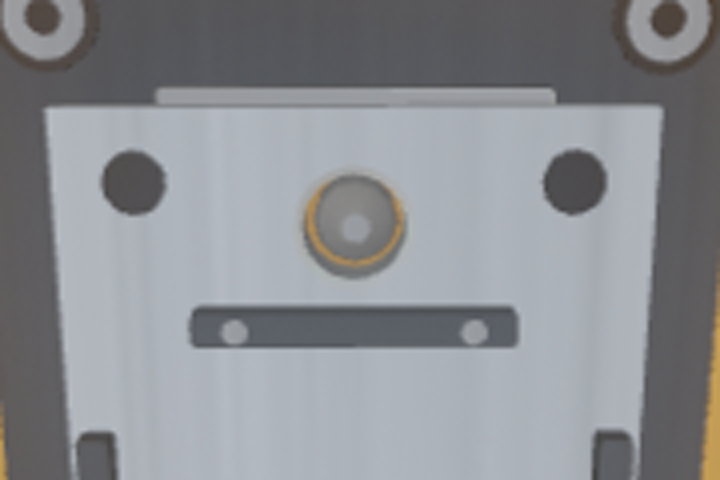

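arm_command --motion '[{"x": 0,"y": 0,"z": 2,"rx": 0,"ry": 0,"rz": 0,"hand": 1},{"x": 0,"y": 0,"z": 4,"rx": 0,"ry": 0,"rz": 0,"hand": 1},{"x": 0,"y": 0,"z": 5,"rx": 0,"ry": 0,"rz": 0,"hand": 1},{"x": 0,"y": 0,"z": 6,"rx": 0,"ry": 0,"rz": 0,"hand": 1},{"x": 0,"y": 0,"z": 6,"rx": 0,"ry": 0,"rz": 0,"hand": 1}]'

```text
clock: 21.8
tcp_pos: [0.4843, 0.3044, 0.0182]
orientation: [-0.002, -0.129, 0.992, 0.001]
wrist_force: [-0.1, -0.5, -3.4]
finger_gap: 0.0638
```

```bash
python3 - <<'E'
from h import *
p=cam("wrist","w15")
go(484.2,304.2,18,194.75); print(get_state()["wrist_force"],get_state()["ft_torque"])
c=cv2.imread("pics/w15.png")[90:210,170:350]; cv2.imwrite("pics/w15c.png",cv2.resize(c,None,fx=4,fy=4,interpolation=2))
E
```

```text
now [484.3 304.3  18.2] yaw -165.2 gap 63.3 | shift [ 0.1 -0.1  0.2] rv [ 0.2 -0.2  0.1]
[ 0.5399039  -0.84857553 -2.7105009 ] [-0.03135076  0.01073685 -0.00553703]
```

View pics/w15c.png

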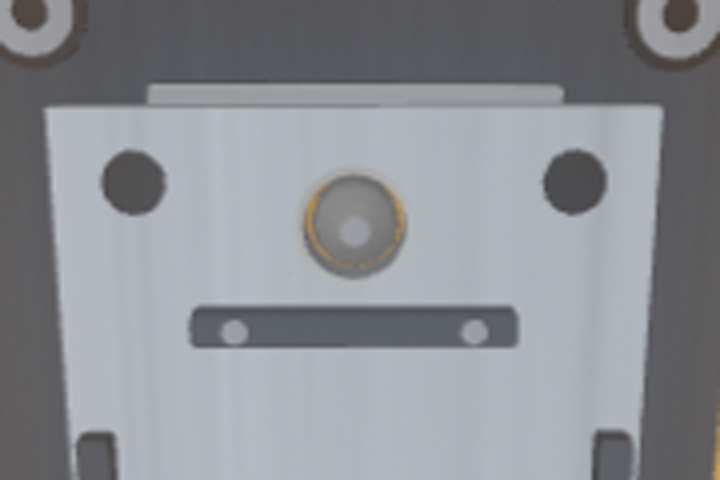

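arm_command --motion '[{"x": 0,"y": 0,"z": 1,"rx": 0,"ry": 0,"rz": 0,"hand": 1},{"x": 0,"y": 0,"z": 1.5,"rx": 0,"ry": 0,"rz": 0,"hand": 1},{"x": 0,"y": 0,"z": 2,"rx": 0,"ry": 0,"rz": 0,"hand": 1},{"x": 0,"y": 0,"z": 2,"rx": 0,"ry": 0,"rz": 0,"hand": 1}]'

```text
clock: 22.35
tcp_pos: [0.4844, 0.3044, 0.0179]
orientation: [-0.001, -0.129, 0.992, 0.001]
wrist_force: [-2.8, -1.1, 10.2]
finger_gap: 0.0635
```

arm_command --motion '[{"x": 0,"y": 0,"z": 0.5,"rx": 0,"ry": 0,"rz": 0,"hand": -1},{"x": 0,"y": 0,"z": 0.5,"rx": 0,"ry": 0,"rz": 0,"hand": -1},{"x": 0,"y": 0,"z": 0.5,"rx": 0,"ry": 0,"rz": 0,"hand": -1},{"x": 0,"y": 0,"z": 0.5,"rx": 0,"ry": 0,"rz": 0,"hand": -1},{"x": 0,"y": 0,"z": -30,"rx": 0,"ry": 0,"rz": 0,"hand": -1},{"x": 0,"y": 0,"z": -80,"rx": 0,"ry": 0,"rz": 0,"hand": -1},{"x": -20,"y": 0,"z": -110,"rx": 0,"ry": 0,"rz": 0,"hand": -1},{"x": -20,"y": 0,"z": -110,"rx": 0,"ry": 0,"rz": 0,"hand": -1}]'

```text
clock: 23.35
tcp_pos: [0.5072, 0.3104, 0.1292]
orientation: [0.002, -0.129, 0.992, 0.002]
wrist_force: [1.1, -0.1, -0.6]
finger_gap: 0.0852
```

```bash
python3 - <<'E'
from h import *
p=cam("wrist","w16"); measure(p,["nest_plate","fixture_base"])
W,ok=world(p);W=W*1000
# plate height at 4 corners of body frame
c=np.array([483.8,305.5]);a=np.radians(14.75);D=np.array([[np.cos(a),np.sin(a)],[-np.sin(a),np.cos(a)]])
L=(W[...,:2]-c)@D.T
for x in (-62,-50,0,50,62):
    print(x,[ (lambda s: (round(float(np.median(s)),1),len(s)) if len(s) else None)(W[...,2][ok&(abs(L[...,0]-x)<4)&(abs(L[...,1]-y)<4)]) for y in (-15,0,15)])
E
```

```text
nest_plate 0.73 [256. 156.] 12671 zt 31.5 zlo 28.5 toprect [484.3 306.4] [136.4  66.1] 14.9 all [484.6 305.5] [136.4  68.1] 14.8
fixture_base 0.68 [255. 102.] 8931 zt 14.8 zlo 12.4 toprect [483.5 305.9] [175.7  96.2] 14.5 all [485.2 305.8] [183.8 102. ] 14.3
-62 [(29.5, 109), (29.4, 122), (29.6, 109)]
-50 [(29.4, 120), (29.1, 109), (29.6, 109)]
0 [(223.0, 226), (29.7, 93), (223.5, 280)]
50 [(29.6, 60), (29.0, 65), (29.8, 56)]
62 [(29.7, 75), (28.9, 87), (29.5, 72)]
```

View pics/w16.png

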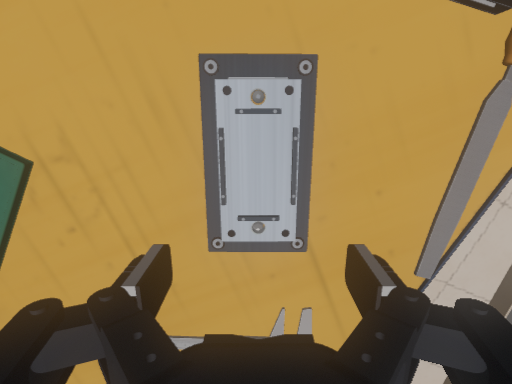

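```bash
python3 - <<'E'
from h import *
go(430,-92,120,93.2)
E
```

```text
now [502.9 308.7 124.9] yaw -165.2 gap 85.6 | shift [ 172.9 -368.8    4.7] rv [-1.000e-01 -4.000e-01  1.016e+02]
```

arm_command --motion '[{"x": 17,"y": -37,"z": 0,"rx": 0,"ry": 0,"rz": 10,"hand": -0.6},{"x": 35,"y": -75,"z": 0,"rx": 0,"ry": 0,"rz": 20,"hand": -0.6},{"x": 52,"y": -111,"z": 0,"rx": 0,"ry": 0,"rz": 30,"hand": -0.6},{"x": 70,"y": -150,"z": 0,"rx": 0,"ry": 0,"rz": 40,"hand": -0.6},{"x": 88,"y": -187,"z": 0,"rx": 0,"ry": 0,"rz": 50,"hand": -0.6},{"x": 105,"y": -224,"z": 0,"rx": 0,"ry": 0,"rz": 60,"hand": -0.6},{"x": 122,"y": -260,"z": 0,"rx": 0,"ry": 0,"rz": 70,"hand": -0.6},{"x": 140,"y": -298,"z": 0,"rx": 0,"ry": 0,"rz": 80,"hand": -0.6},{"x": 157,"y": -335,"z": 0,"rx": 0,"ry": 0,"rz": 90,"hand": -0.6},{"x": 173,"y": -369,"z": 0,"rx": 0,"ry": 0,"rz": 100,"hand": -0.6}]'

```text
clock: 24.75
tcp_pos: [0.4291, -0.0923, 0.1239]
orientation: [-0.004, 0.679, 0.734, -0.001]
wrist_force: [0.7, 0.5, 0.6]
finger_gap: 0.0684
```

```bash
python3 - <<'E'
from h import *
go(430,-92,80,93.2)
E
```

```text
now [429.1 -92.3 123.9] yaw 94.5 gap 68.4 | shift [ 0.1  1.2 43.9] rv [-0.4 -0.2  1.3]
```

arm_command --motion '[{"x": 0,"y": 1,"z": 40,"rx": 0,"ry": 0,"rz": 1.3,"hand": -0.6},{"x": 0,"y": 1,"z": 60,"rx": 0,"ry": 0,"rz": 1.3,"hand": -0.6},{"x": 0,"y": 1,"z": 60,"rx": 0,"ry": 0,"rz": 1.3,"hand": -0.6},{"x": 0,"y": 1,"z": 60,"rx": 0,"ry": 0,"rz": 1.3,"hand": -0.6}]'

```text
clock: 25.25
tcp_pos: [0.4316, -0.0912, 0.0654]
orientation: [-0.003, 0.685, 0.729, -0.0]
wrist_force: [-0.3, 0.2, -0.7]
finger_gap: 0.068
```

```bash
python3 - <<'E'
from h import *
p=cam("wrist","w17"); measure(p,["workpiece"])
go(430,-92,10,93.2)
E
```

```text
now [432.5 -91.6  66.1] yaw 93.5 gap 68.3 | shift [-0.4 -2.4 56.1] rv [-0.1 -0.1  0.3]
```

View pics/w17.png

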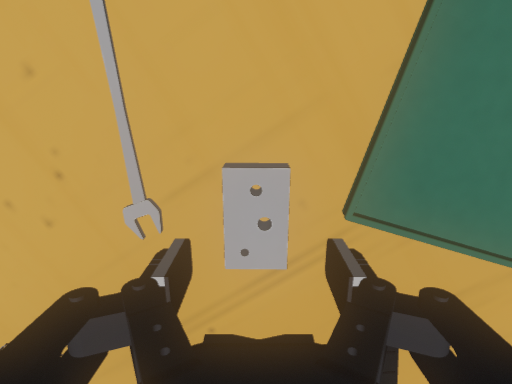

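```bash
python3 - <<'E'
from h import *
p=cam("wrist"); W,ok=world(p); W*=1000; t,Rm=tool()
m=ok&(abs(W[...,2]-18)<3)&(np.hypot(W[...,0]-430,W[...,1]+92)<60)
m=cv2.morphologyEx(m.astype(np.uint8),cv2.MORPH_OPEN,np.ones((3,3)))>0
P=W[m]; print(len(P),rect(P/1000)); T=(P-t*1000)@Rm; print("tool",rect(T/1000),T[:,2].mean())
E
```

```text
6338 (array([429.8, -92.8]), array([75.1, 45.1]), -86.8)
tool (array([-1.1, -2.7]), array([75.1, 45.1]), 0.3) 48.793717186086376
```

arm_command --force 70 --motion '[{"x": -1,"y": -3.5,"z": 35,"rx": 0,"ry": 0,"rz": 0.3,"hand": -0.6},{"x": -1,"y": -3.5,"z": 53,"rx": 0,"ry": 0,"rz": 0.3,"hand": -0.6},{"x": -1,"y": -3.5,"z": 61,"rx": 0,"ry": 0,"rz": 0.3,"hand": -0.6},{"x": -1,"y": -3.5,"z": 61,"rx": 0,"ry": 0,"rz": 0.3,"hand": -0.6},{"x": -1,"y": -3.5,"z": 61,"rx": 0,"ry": 0,"rz": 0.3,"hand": 1},{"x": -1,"y": -3.5,"z": 61,"rx": 0,"ry": 0,"rz": 0.3,"hand": 1},{"x": -1,"y": -3.5,"z": 61,"rx": 0,"ry": 0,"rz": 0.3,"hand": 1},{"x": -1,"y": -3.5,"z": 61,"rx": 0,"ry": 0,"rz": 0.3,"hand": 1},{"x": -1,"y": -3.5,"z": 61,"rx": 0,"ry": 0,"rz": 0.3,"hand": 1}]'

```text
clock: 26.52
tcp_pos: [0.4294, -0.0929, 0.0058]
orientation: [-0.001, 0.687, 0.727, 0.0]
wrist_force: [-0.2, 1.1, 6.1]
finger_gap: 0.043
```

```bash
python3 - <<'E'
from h import *
go(430,-92,130,93.2)
E
```

```text
now [429.4 -92.9   5.8] yaw 93.2 gap 43.0 | shift [   1.1    0.5 -124.2] rv [-0.1 -0.1  0. ]
```

arm_command --motion '[{"x": 0,"y": 0,"z": -10,"rx": 0,"ry": 0,"rz": 0,"hand": 1},{"x": 0,"y": 0,"z": -40,"rx": 0,"ry": 0,"rz": 0,"hand": 1},{"x": 0,"y": 0,"z": -90,"rx": 0,"ry": 0,"rz": 0,"hand": 1},{"x": 0,"y": 0,"z": -120,"rx": 0,"ry": 0,"rz": 0,"hand": 1},{"x": 0,"y": 0,"z": -120,"rx": 0,"ry": 0,"rz": 0,"hand": 1}]'

```text
clock: 27.15
tcp_pos: [0.4304, -0.0936, 0.1267]
orientation: [0.0, 0.687, 0.727, 0.001]
wrist_force: [0.7, 0.1, -5.4]
finger_gap: 0.0429
```

```bash
python3 - <<'E'
from h import *
p=cam("wrist","w18"); W,ok=world(p); W*=1000; t,Rm=tool()
T=(W-t*1000)@Rm
m=ok&(abs(T[...,2]+13)<6)&(abs(T[...,1])<20)&(T[...,0]>-45)&(T[...,0]<60)
P=T[m]; print(len(P),P.min(0).round(1),P.max(0).round(1),np.median(P[:,2]))
go(483.9,304.9,130,194.8); print(get_state()["wrist_force"])
E
```

```text
11006 [-38.8 -20.  -19. ] [37.2 20.  -7. ] -13.416408347328755
now [429.1 -93.1 124.9] yaw 93.2 gap 42.6 | shift [394.3  77.   -4.5] rv [   0.    -0.2 -101.6]
[-0.10662652  0.05685802 -4.20602893]
```

View pics/w18.png

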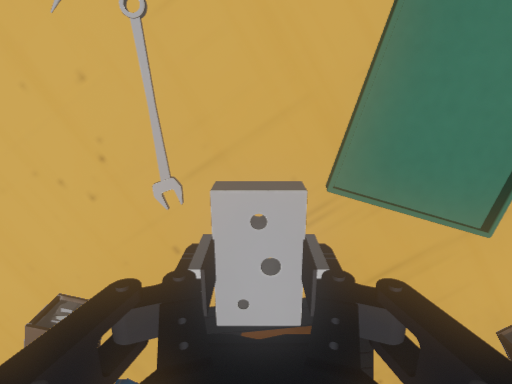

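arm_command --motion '[{"x": 39,"y": 8,"z": -4,"rx": 0,"ry": 0,"rz": -10,"hand": 1},{"x": 78,"y": 15,"z": -4,"rx": 0,"ry": 0,"rz": -20,"hand": 1},{"x": 117,"y": 23,"z": -4,"rx": 0,"ry": 0,"rz": -30,"hand": 1},{"x": 157,"y": 31,"z": -4,"rx": 0,"ry": 0,"rz": -40,"hand": 1},{"x": 197,"y": 38,"z": -4,"rx": 0,"ry": 0,"rz": -50,"hand": 1},{"x": 236,"y": 46,"z": -4,"rx": 0,"ry": 0,"rz": -60,"hand": 1},{"x": 276,"y": 54,"z": -4,"rx": 0,"ry": 0,"rz": -70,"hand": 1},{"x": 315,"y": 61,"z": -4,"rx": 0,"ry": 0,"rz": -80,"hand": 1},{"x": 355,"y": 69,"z": -4,"rx": 0,"ry": 0,"rz": -90,"hand": 1},{"x": 394,"y": 77,"z": -4,"rx": 0,"ry": 0,"rz": -100,"hand": 1}]'

```text
clock: 28.45
tcp_pos: [0.482, 0.3054, 0.1263]
orientation: [-0.004, -0.118, 0.993, 0.001]
wrist_force: [-0.1, -0.5, -5.3]
finger_gap: 0.0426
```

```bash
python3 - <<'E'
from h import *
go(484.0,304.3,70,194.8)
E
```

```text
now [482.  305.4 126.3] yaw -166.4 gap 42.6 | shift [-2.1 -1.7 56.3] rv [ 0.1 -0.4 -1.2]
```

arm_command --motion '[{"x": -2,"y": -1.5,"z": 40,"rx": 0,"ry": -0.2,"rz": -1.2,"hand": 1},{"x": -2,"y": -1.5,"z": 56,"rx": 0,"ry": -0.2,"rz": -1.2,"hand": 1},{"x": -2,"y": -1.5,"z": 70,"rx": 0,"ry": -0.2,"rz": -1.2,"hand": 1},{"x": -2,"y": -1.5,"z": 70,"rx": 0,"ry": -0.2,"rz": -1.2,"hand": 1},{"x": -2,"y": -1.5,"z": 70,"rx": 0,"ry": -0.2,"rz": -1.2,"hand": 1}]'

```text
clock: 29.08
tcp_pos: [0.4863, 0.3038, 0.0601]
orientation: [0.001, -0.125, 0.992, 0.002]
wrist_force: [-0.4, -0.2, -4.3]
finger_gap: 0.043
```

```bash
python3 - <<'E'
from h import *
p=cam("wrist","w19"); print(get_state()["wrist_force"])
go(484.0,304.3,36,194.8)
E
```

```text
[-0.55004453 -0.09066192 -4.37815926]
now [486.5 304.   60.4] yaw -165.6 gap 42.9 | shift [ 2.4  0.8 24.4] rv [ 0.2  0.2 -0.4]
```

View pics/w19.png

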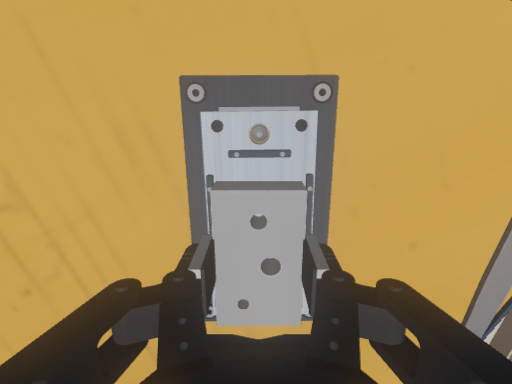

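arm_command --motion '[{"x": 2.2,"y": 0.7,"z": 8,"rx": 0,"ry": 0,"rz": -0.4,"hand": 1},{"x": 2.2,"y": 0.7,"z": 14,"rx": 0,"ry": 0,"rz": -0.4,"hand": 1},{"x": 2.2,"y": 0.7,"z": 17,"rx": 0,"ry": 0,"rz": -0.4,"hand": 1},{"x": 2.2,"y": 0.7,"z": 17,"rx": 0,"ry": 0,"rz": -0.4,"hand": 1},{"x": 2.2,"y": 0.7,"z": 17,"rx": 0,"ry": 0,"rz": -0.4,"hand": 1}]'

```text
clock: 29.75
tcp_pos: [0.4834, 0.3042, 0.0423]
orientation: [0.0, -0.129, 0.992, 0.002]
wrist_force: [0.2, 0.2, -4.1]
finger_gap: 0.0432
```

```bash
python3 - <<'E'
from h import *
p=cam("wrist","w20"); print(get_state()["wrist_force"])
go(484.0,304.3,36,194.8)
E
```

```text
[ 0.08071096 -0.6868584  -5.17354611]
now [483.4 304.2  42.4] yaw -165.2 gap 42.9 | shift [-0.6 -0.1  6.4] rv [0.2 0.1 0. ]
```

View pics/w20.png

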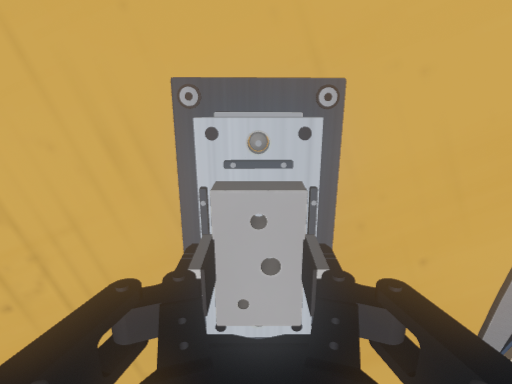

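arm_command --motion '[{"x": -0.3,"y": 0,"z": 3,"rx": 0,"ry": 0,"rz": 0,"hand": 1},{"x": -0.3,"y": 0,"z": 5,"rx": 0,"ry": 0,"rz": 0,"hand": 1},{"x": -0.3,"y": 0,"z": 6,"rx": 0,"ry": 0,"rz": 0,"hand": 1},{"x": -0.3,"y": 0,"z": 6.5,"rx": 0,"ry": 0,"rz": 0,"hand": 1},{"x": -0.3,"y": 0,"z": 6.5,"rx": 0,"ry": 0,"rz": 0,"hand": 1}]'

```text
clock: 30.42
tcp_pos: [0.4834, 0.3042, 0.0359]
orientation: [0.0, -0.129, 0.992, 0.002]
wrist_force: [-0.9, -0.4, -1.9]
finger_gap: 0.0431
```

arm_command --motion '[{"x": 0,"y": 0,"z": 0.7,"rx": 0,"ry": 0,"rz": 0,"hand": 1},{"x": 0,"y": 0,"z": 0.7,"rx": 0,"ry": 0,"rz": 0,"hand": -0.5},{"x": 0,"y": 0,"z": 0.7,"rx": 0,"ry": 0,"rz": 0,"hand": -0.5},{"x": 0,"y": 0,"z": 0.7,"rx": 0,"ry": 0,"rz": 0,"hand": -0.5},{"x": 0,"y": 0,"z": -15,"rx": 0,"ry": 0,"rz": 0,"hand": -0.5},{"x": 0,"y": 0,"z": -60,"rx": 0,"ry": 0,"rz": 0,"hand": -0.5},{"x": -20,"y": 0,"z": -90,"rx": 0,"ry": 0,"rz": 0,"hand": -0.5},{"x": -20,"y": 0,"z": -90,"rx": 0,"ry": 0,"rz": 0,"hand": -0.5}]'

```text
clock: 31.42
tcp_pos: [0.5064, 0.3104, 0.13]
orientation: [0.004, -0.129, 0.992, 0.003]
wrist_force: [0.4, 0.5, 0.5]
finger_gap: 0.0639
```

```bash
python3 - <<'E'
from h import *
p=cam("wrist","w21"); measure(p,["nest_plate","workpiece"])
W,ok=world(p);W=W*1000
c=np.array([483.8,305.5]);a=np.radians(14.75);D=np.array([[np.cos(a),np.sin(a)],[-np.sin(a),np.cos(a)]])
L=(W[...,:2]-c)@D.T
for x in (-62,-32,25,32,62):
    print(x,[ (lambda s: (round(float(np.median(s)),1),len(s)) if len(s) else None)(W[...,2][ok&(abs(L[...,0]-x)<3)&(abs(L[...,1]-y)<3)&(W[...,2]<60)]) for y in (-15,0,15)])
m=ok&(abs(W[...,2]-48)<3)&(abs(L[...,0])<50)&(abs(L[...,1])<33); q=L[m]; print("wp in plate frame",rect(q/1000))
go(489.5,-356.5,110,190)
go(474,-272,110,190)
E
```

```text
nest_plate 0.67 [256. 140.] 7112 zt 34.3 zlo 28.4 toprect [484.1 306.4] [135.3  66.1] 15.0 all [484.9 306.4] [136.8  71.4] 14.9
workpiece 0.64 [259. 167.] 5624 zt 48.4 zlo 35.4 toprect [485.  306.7] [74.8 45.2] 14.8 all [488.6 307.5] [83.6 49.9] 14.5
-62 [(29.4, 67), (29.1, 72), (29.6, 71)]
-32 [(47.6, 64), (47.5, 63), (47.7, 64)]
25 [(47.7, 53), (47.8, 48), (47.6, 56)]
32 [(47.6, 54), (47.4, 47), (47.7, 61)]
62 [(29.8, 40), (29.0, 57), (29.4, 39)]
wp in plate frame (array([1.7, 0.8]), array([74.4, 45.2]), 0.0)
now [502.1 308.7 125.4] yaw -165.2 gap 63.7 | shift [ 182.3 -639.9   13.4] rv [ 0.2 -0.   4.8]
now [502.1 308.7 125.4] yaw -165.2 gap 63.7 | shift [ 175.6 -554.3   13.7] rv [ 0.2 -0.   4.8]
```

View pics/w21.png

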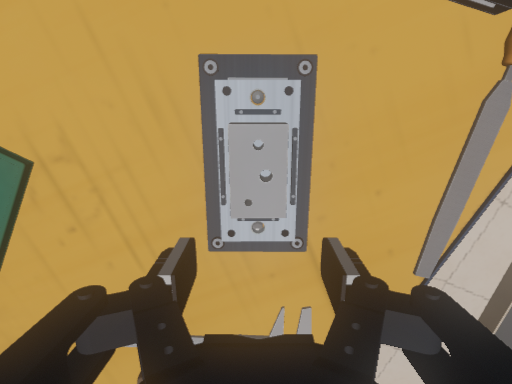

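arm_command --motion '[{"x": 18,"y": -57,"z": 0,"rx": 0,"ry": 0,"rz": 0,"hand": -0.7},{"x": 35,"y": -112,"z": 0,"rx": 0,"ry": 0,"rz": 1,"hand": -0.7},{"x": 53,"y": -168,"z": 0,"rx": 0,"ry": 0,"rz": 2,"hand": -0.7},{"x": 70,"y": -224,"z": 0,"rx": 0,"ry": 0,"rz": 3,"hand": -0.7},{"x": 88,"y": -280,"z": 0,"rx": 0,"ry": 0,"rz": 4,"hand": -0.7},{"x": 105,"y": -336,"z": 5,"rx": 0,"ry": 0,"rz": 4.8,"hand": -0.7},{"x": 123,"y": -392,"z": 10,"rx": 0,"ry": 0,"rz": 4.8,"hand": -0.7},{"x": 141,"y": -448,"z": 13,"rx": 0,"ry": 0,"rz": 4.8,"hand": -0.7},{"x": 159,"y": -504,"z": 13,"rx": 0,"ry": 0,"rz": 4.8,"hand": -0.7},{"x": 175,"y": -554,"z": 13,"rx": 0,"ry": 0,"rz": 4.8,"hand": -0.7}]'

```text
clock: 32.83
tcp_pos: [0.4737, -0.2723, 0.1094]
orientation: [-0.001, -0.087, 0.996, 0.003]
wrist_force: [1.3, 0.2, -0.4]
finger_gap: 0.0726
```

```bash
python3 - <<'E'
from h import *
p=cam("wrist","w22"); measure(p,["packing_block"])
go(474,-271.5,40,190)
E
```

```text
packing_block 0.61 [259. 198.] 8001 zt 35.3 zlo 33.2 toprect [ 475.8 -270.1] [104.7  48.1] 9.9 all [ 475.6 -270.7] [105.3  51.2] 8.5
now [ 474.3 -275.6  109.5] yaw -170.3 gap 72.9 | shift [-0.4  3.9 69.5] rv [ 0.2 -0.  -0.3]
```

arm_command --force 40 --motion '[{"x": -1,"y": 3.5,"z": 40,"rx": 0,"ry": 0,"rz": -0.3,"hand": -0.7},{"x": -1,"y": 3.5,"z": 70,"rx": 0,"ry": 0,"rz": -0.3,"hand": -0.7},{"x": -1,"y": 3.5,"z": 86,"rx": 0,"ry": 0,"rz": -0.3,"hand": -0.7},{"x": -1,"y": 3.5,"z": 92,"rx": 0,"ry": 0,"rz": -0.3,"hand": -0.7},{"x": -1,"y": 3.5,"z": 92,"rx": 0,"ry": 0,"rz": -0.3,"hand": -0.7},{"x": -1,"y": 3.5,"z": 92,"rx": 0,"ry": 0,"rz": -0.3,"hand": 1},{"x": -1,"y": 3.5,"z": 92,"rx": 0,"ry": 0,"rz": -0.3,"hand": 1},{"x": -1,"y": 3.5,"z": 92,"rx": 0,"ry": 0,"rz": -0.3,"hand": 1},{"x": -1,"y": 3.5,"z": 92,"rx": 0,"ry": 0,"rz": -0.3,"hand": 1}]'

```text
clock: 34.05
tcp_pos: [0.4769, -0.2683, 0.0203]
orientation: [0.001, -0.09, 0.996, 0.001]
wrist_force: [1.0, 0.5, 6.1]
finger_gap: 0.0469
```

```bash
python3 - <<'E'
from h import *
go(607,51,110,166)
E
```

```text
now [ 476.9 -268.3   20.3] yaw -169.7 gap 46.9 | shift [-185.4  290.9  -88.9] rv [ 0.1  0.1 24.3]
```

arm_command --motion '[{"x": 0,"y": 0,"z": -20,"rx": 0,"ry": 0,"rz": 0,"hand": 1},{"x": 0,"y": 0,"z": -60,"rx": 0,"ry": 0,"rz": 0,"hand": 1},{"x": -30,"y": 48,"z": -80,"rx": 0,"ry": 0,"rz": 4,"hand": 1},{"x": -60,"y": 95,"z": -80,"rx": 0,"ry": 0,"rz": 8,"hand": 1},{"x": -90,"y": 142,"z": -80,"rx": 0,"ry": 0,"rz": 12,"hand": 1},{"x": -120,"y": 189,"z": -80,"rx": 0,"ry": 0,"rz": 16,"hand": 1},{"x": -150,"y": 236,"z": -80,"rx": 0,"ry": 0,"rz": 20,"hand": 1},{"x": -175,"y": 275,"z": -80,"rx": 0,"ry": 0,"rz": 24,"hand": 1},{"x": -185,"y": 291,"z": -75,"rx": 0,"ry": 0,"rz": 24,"hand": 1},{"x": -185,"y": 291,"z": -75,"rx": 0,"ry": 0,"rz": 24,"hand": 1}]'

```text
clock: 35.3
tcp_pos: [0.6051, 0.0528, 0.094]
orientation: [-0.001, 0.118, 0.993, 0.001]
wrist_force: [-0.1, -1.7, -1.1]
finger_gap: 0.0471
```

```bash
python3 - <<'E'
from h import *
p=cam("wrist","w23"); measure(p,["packing_block"]); W,ok=world(p); W*=1000; t,Rm=tool()
T=(W-t*1000)@Rm
m=ok&(abs(T[...,2]+18)<6)&(abs(T[...,1])<15)&(T[...,0]>-70)&(T[...,0]<80); P=T[m]; print(P[:,0].max(),np.median(P[:,2]))
go(607,51,21,166)
E
```

```text
packing_block 0.84 [261. 235.] 19055 zt 109.0 zlo 106.6 toprect [601.   55.5] [99.5 48.2] -13.4 all [630.8  49.2] [160.8  88.5] -13.6
54.57345788486991 -13.754393793134097
now [604.9  51.   94.4] yaw 166.3 gap 47.2 | shift [-2.2  0.3 73.4] rv [ 0.1 -0.1  0.3]
```

View pics/w23.png

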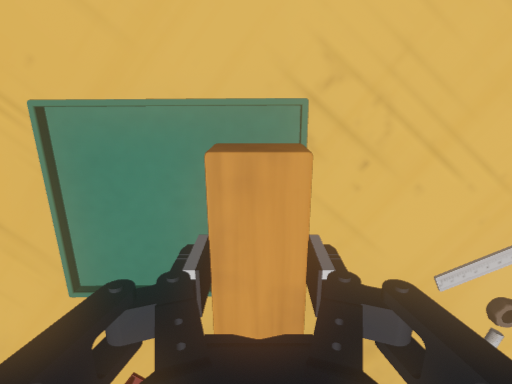

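```bash
python3 - <<'E'
from h import *
go(609.5,49.7,21,166)
E
```

```text
now [604.9  51.   94.4] yaw 166.3 gap 47.2 | shift [-4.9 -0.4 73.4] rv [ 0.1 -0.1  0.3]
```

arm_command --motion '[{"x": -5,"y": -0.5,"z": 35,"rx": 0,"ry": 0,"rz": 0.3,"hand": 1},{"x": -5,"y": -0.5,"z": 60,"rx": 0,"ry": 0,"rz": 0.3,"hand": 1},{"x": -5,"y": -0.5,"z": 69,"rx": 0,"ry": 0,"rz": 0.3,"hand": 1},{"x": -5,"y": -0.5,"z": 73,"rx": 0,"ry": 0,"rz": 0.3,"hand": 1},{"x": -5,"y": -0.5,"z": 73.5,"rx": 0,"ry": 0,"rz": 0.3,"hand": 1},{"x": -5,"y": -0.5,"z": 73.5,"rx": 0,"ry": 0,"rz": 0.3,"hand": 1}]'

```text
clock: 36.15
tcp_pos: [0.6111, 0.0503, 0.0224]
orientation: [0.001, 0.122, 0.993, 0.002]
wrist_force: [0.1, -0.3, -0.5]
finger_gap: 0.0466
```

```bash
python3 - <<'E'
from h import *
go(609.5,49.7,21,166); print(get_state()["wrist_force"])
E
```

```text
now [611.1  50.3  22.4] yaw 166.0 gap 46.6 | shift [ 1.5 -1.   1.4] rv [0.2 0.1 0. ]
[ 0.05696747 -0.32901405 -0.47756864]
```

arm_command --motion '[{"x": 1.5,"y": -0.8,"z": 1,"rx": 0,"ry": 0,"rz": 0,"hand": 1},{"x": 1.5,"y": -0.8,"z": 2,"rx": 0,"ry": 0,"rz": 0,"hand": 1},{"x": 1.5,"y": -0.8,"z": 2,"rx": 0,"ry": 0,"rz": 0,"hand": 1},{"x": 1.5,"y": -0.8,"z": 2,"rx": 0,"ry": 0,"rz": 0,"hand": -0.6},{"x": 1.5,"y": -0.8,"z": 2,"rx": 0,"ry": 0,"rz": 0,"hand": -0.6},{"x": 1.5,"y": -0.8,"z": 2,"rx": 0,"ry": 0,"rz": 0,"hand": -0.6},{"x": 1.5,"y": -0.8,"z": -30,"rx": 0,"ry": 0,"rz": 0,"hand": -0.6},{"x": 1.5,"y": -0.8,"z": -80,"rx": 0,"ry": 0,"rz": 0,"hand": -0.6},{"x": 1.5,"y": -0.8,"z": -90,"rx": 0,"ry": 0,"rz": 0,"hand": -0.6}]'

```text
clock: 37.28
tcp_pos: [0.6112, 0.0496, 0.1151]
orientation: [0.003, 0.122, 0.993, 0.002]
wrist_force: [0.2, -0.0, 0.4]
finger_gap: 0.0685
```

```bash
python3 - <<'E'
from h import *
p=cam("wrist","w24"); measure(p,["packing_block","tool_tray"])
go(489.5,-356.5,110,190)
E
```

```text
packing_block 0.56 [258. 188.] 7628 zt 35.3 zlo 33.3 toprect [607.   52.5] [104.2  48.1] -13.9 all [607.   52.5] [104.2  48.1] -13.9
tool_tray 0.97 [160. 171.] 35006 zt 13.8 zlo 1.4 toprect [594.4  -9. ] [202.9 165.2] 76.9 all [593.4 -13.4] [211.9 165.2] 76.9
now [608.8  49.7 111.3] yaw 166.0 gap 68.2 | shift [ 1.76e+01 -4.23e+02 -2.00e-01] rv [  0.2   0.  -24. ]
```

View pics/w24.png

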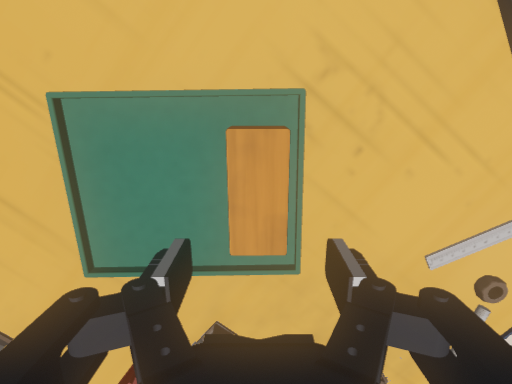

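arm_command --motion '[{"x": 2,"y": -50,"z": 0,"rx": 0,"ry": 0,"rz": -3,"hand": -0.3},{"x": 4,"y": -105,"z": 0,"rx": 0,"ry": 0,"rz": -6,"hand": -0.3},{"x": 6,"y": -160,"z": 0,"rx": 0,"ry": 0,"rz": -9,"hand": -0.3},{"x": 9,"y": -215,"z": 0,"rx": 0,"ry": 0,"rz": -12,"hand": -0.3},{"x": 11,"y": -270,"z": 0,"rx": 0,"ry": 0,"rz": -16,"hand": -0.3},{"x": 14,"y": -325,"z": 0,"rx": 0,"ry": 0,"rz": -20,"hand": -0.3},{"x": 16,"y": -380,"z": 0,"rx": 0,"ry": 0,"rz": -24,"hand": -0.3},{"x": 18,"y": -423,"z": 0,"rx": 0,"ry": 0,"rz": -24,"hand": -0.3},{"x": 18,"y": -423,"z": 40,"rx": 0,"ry": 0,"rz": -24,"hand": -0.3},{"x": 18,"y": -423,"z": 40,"rx": 0,"ry": 0,"rz": -24,"hand": -0.3}]'

```text
clock: 38.67
tcp_pos: [0.4855, -0.3539, 0.0651]
orientation: [-0.003, -0.087, 0.996, 0.006]
wrist_force: [-0.2, -0.1, -0.3]
finger_gap: 0.0557
```

```bash
python3 - <<'E'
from h import *
p=cam("wrist","w25"); measure(p,["square_tube"])
go(490,-356.4,22,190)
E
```

```text
square_tube 0.81 [254. 217.] 8909 zt 33.3 zlo 31.0 toprect [ 489.6 -355.3] [130.1  30.1] 10.0 all [ 495.2 -354.4] [141.5  35. ] 9.7
now [ 488.2 -355.    68.8] yaw -170.0 gap 55.4 | shift [-1.6 -2.  46.8] rv [ 0.4 -0.1  0. ]
```

View pics/w25.png

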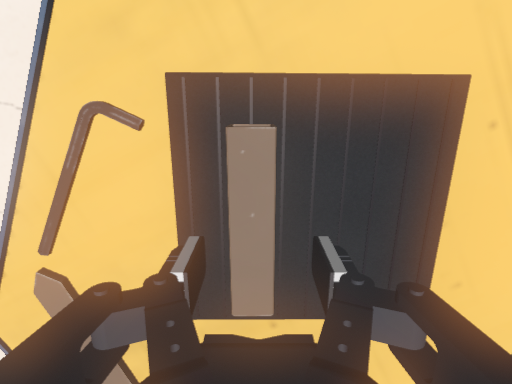

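arm_command --motion '[{"x": -1.6,"y": -2,"z": 25,"rx": 0.3,"ry": 0,"rz": 0,"hand": -0.3},{"x": -1.6,"y": -2,"z": 40,"rx": 0.3,"ry": 0,"rz": 0,"hand": -0.3},{"x": -1.6,"y": -2,"z": 46,"rx": 0.3,"ry": 0,"rz": 0,"hand": -0.3},{"x": -1.6,"y": -2,"z": 46,"rx": 0.3,"ry": 0,"rz": 0,"hand": -0.3},{"x": -1.6,"y": -2,"z": 46,"rx": 0.3,"ry": 0,"rz": 0,"hand": 1},{"x": -1.6,"y": -2,"z": 46,"rx": 0.3,"ry": 0,"rz": 0,"hand": 1},{"x": -1.6,"y": -2,"z": 46,"rx": 0.3,"ry": 0,"rz": 0,"hand": 1},{"x": -1.6,"y": -2,"z": 46,"rx": 0.3,"ry": 0,"rz": 0,"hand": 1},{"x": -1.6,"y": -2,"z": 46,"rx": 0.3,"ry": 0,"rz": 0,"hand": 1}]'

```text
clock: 39.9
tcp_pos: [0.4915, -0.3582, 0.025]
orientation: [0.001, -0.087, 0.996, -0.001]
wrist_force: [-1.2, 1.2, 5.9]
finger_gap: 0.0293
```

```bash
python3 - <<'E'
from h import *
go(583,-70,105,166.8); print(get_state()["wrist_force"])
E
```

```text
now [ 491.5 -358.2   25. ] yaw -170.0 gap 29.3 | shift [-140.4  267.6  -80.6] rv [-0.2  0.1 23.2]
[-1.2195026   1.16438353  5.85281798]
```

arm_command --motion '[{"x": 0,"y": 0,"z": -20,"rx": 0,"ry": 0,"rz": 0,"hand": 1},{"x": 0,"y": 0,"z": -60,"rx": 0,"ry": 0,"rz": 0,"hand": 1},{"x": -26,"y": 50,"z": -80,"rx": 0,"ry": 0,"rz": 4,"hand": 1},{"x": -50,"y": 96,"z": -80,"rx": 0,"ry": 0,"rz": 8,"hand": 1},{"x": -75,"y": 143,"z": -80,"rx": 0,"ry": 0,"rz": 13,"hand": 1},{"x": -100,"y": 190,"z": -80,"rx": 0,"ry": 0,"rz": 18,"hand": 1},{"x": -125,"y": 238,"z": -80,"rx": 0,"ry": 0,"rz": 23,"hand": 1},{"x": -140,"y": 267,"z": -75,"rx": 0,"ry": 0,"rz": 23,"hand": 1},{"x": -140,"y": 267,"z": -70,"rx": 0,"ry": 0,"rz": 23,"hand": 1},{"x": -140,"y": 267,"z": -70,"rx": 0,"ry": 0,"rz": 23,"hand": 1}]'

```text
clock: 41.15
tcp_pos: [0.5814, -0.0704, 0.0925]
orientation: [-0.001, 0.113, 0.994, -0.001]
wrist_force: [-0.1, -0.5, -2.7]
finger_gap: 0.0289
```

```bash
python3 - <<'E'
from h import *
p=cam("wrist","w26"); W,ok=world(p); W*=1000; t,Rm=tool()
T=(W-t*1000)@Rm
m=ok&(abs(T[...,2]+10)<6)&(abs(T[...,1])<10)&(T[...,0]>-70)&(T[...,0]<90); P=T[m]; e=P[:,0].max(); print(e,np.median(P[:,2]))
X=np.array([np.cos(np.radians(166.8)),np.sin(np.radians(166.8))]); Y=np.array([X[1],-X[0]])
tgt=np.array([583.4,-70])-1.35*Y-(e-65)*X; print(tgt)
go(*tgt,26,166.8)
E
```

```text
67.04517820024012 -7.0442629402400465
[585.08286867 -71.78134974]
now [581.7 -71.   92.9] yaw 167.0 gap 28.3 | shift [-3.5  0.1 66.9] rv [-0.1 -0.   0.2]
```

View pics/w26.png

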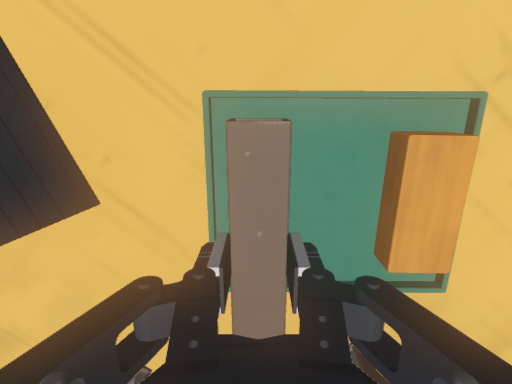

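arm_command --motion '[{"x": -3.5,"y": 0,"z": 35,"rx": 0,"ry": 0,"rz": 0.2,"hand": 1},{"x": -3.5,"y": 0,"z": 55,"rx": 0,"ry": 0,"rz": 0.2,"hand": 1},{"x": -3.5,"y": 0,"z": 63,"rx": 0,"ry": 0,"rz": 0.2,"hand": 1},{"x": -3.5,"y": 0,"z": 66.5,"rx": 0,"ry": 0,"rz": 0.2,"hand": 1},{"x": -3.5,"y": 0,"z": 67,"rx": 0,"ry": 0,"rz": 0.2,"hand": 1},{"x": -3.5,"y": 0,"z": 67,"rx": 0,"ry": 0,"rz": 0.2,"hand": 1}]'

```text
clock: 41.95
tcp_pos: [0.5865, -0.0716, 0.0274]
orientation: [0.001, 0.115, 0.993, -0.001]
wrist_force: [-0.8, 1.0, -2.8]
finger_gap: 0.0286
```

```bash
python3 - <<'E'
from h import *
go(585,-71.7,25.3,166.8); print(get_state()["wrist_force"])
E
```

```text
now [586.5 -71.6  27.4] yaw 166.8 gap 28.6 | shift [ 1.4 -0.5  2.1] rv [-0.1  0.2  0. ]
[-0.75955546  0.95658893 -2.75075254]
```

arm_command --motion '[{"x": 1.4,"y": -0.4,"z": 1,"rx": 0,"ry": 0,"rz": 0,"hand": 1},{"x": 1.4,"y": -0.4,"z": 2,"rx": 0,"ry": 0,"rz": 0,"hand": 1},{"x": 1.4,"y": -0.4,"z": 2.5,"rx": 0,"ry": 0,"rz": 0,"hand": 1},{"x": 1.4,"y": -0.4,"z": 2.5,"rx": 0,"ry": 0,"rz": 0,"hand": -0.2},{"x": 1.4,"y": -0.4,"z": 2.5,"rx": 0,"ry": 0,"rz": 0,"hand": -0.2},{"x": 1.4,"y": -0.4,"z": 2.5,"rx": 0,"ry": 0,"rz": 0,"hand": -0.2},{"x": 1.4,"y": -0.4,"z": -30,"rx": 0,"ry": 0,"rz": 0,"hand": -0.2},{"x": 1.4,"y": -0.4,"z": -85,"rx": 0,"ry": 0,"rz": 0,"hand": -0.2},{"x": 1.4,"y": -0.4,"z": -145,"rx": 0,"ry": 0,"rz": 0,"hand": -0.2},{"x": 1.4,"y": -0.4,"z": -145,"rx": 0,"ry": 0,"rz": 0,"hand": -0.2}]'

```text
clock: 43.2
tcp_pos: [0.5877, -0.072, 0.1775]
orientation: [0.006, 0.115, 0.993, -0.002]
wrist_force: [1.4, -0.1, -0.1]
finger_gap: 0.051
```

```bash
python3 - <<'E'
from h import *
p=cam("wrist","w27"); measure(p,["packing_block","square_tube","tool_tray"])
p=cam("side","d27"); measure(p,["caliper","nest_plate","workpiece"])
p=cam("scene"); measure(p,["caliper"])
E
```

```text
packing_block 0.81 [380. 166.] 5881 zt 35.5 zlo 15.3 toprect [607.   52.1] [104.4  48.2] -13.7 all [607.  52.] [104.4  48.2] -13.9
square_tube 0.73 [259. 168.] 3804 zt 33.3 zlo 31.0 toprect [583.2 -68.9] [129.7  30.1] -13.1 all [583.2 -68.9] [129.7  30.1] -13.1
tool_tray 0.76 [309. 150.] 19993 zt 14.3 zlo 1.5 toprect [594.5  -8.9] [203.1 164.8] 76.8 all [598.7  -6.9] [213.1 173.9] 77.3
caliper 0.87 [126. 254.] 761 zt 8.0 zlo 0.2 toprect [704.3 309.2] [231.   73.9] -66.7 all [705.4 309.7] [231.   76.2] -66.7
nest_plate 0.65 [211. 271.] 796 zt 33.5 zlo 23.8 toprect [485.2 303.2] [136.1  71.3] 15.3 all [498.6 289.2] [154.7 105.8] 15.0
caliper 0.75 [151. 241.] 469 zt 7.7 zlo 0.3 toprect [693.9 306.4] [227.5  70.2] -70.7 all [693.9 306.4] [227.5  70.2] -70.7
```

View pics/w27.png

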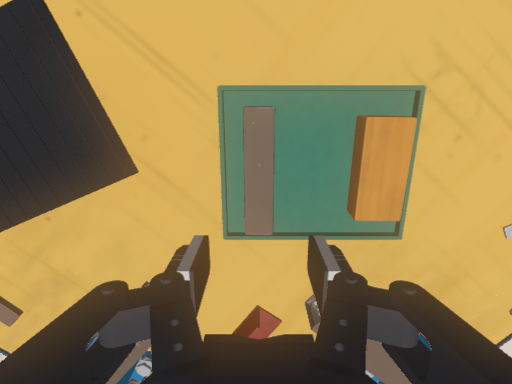

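View pics/d27.png

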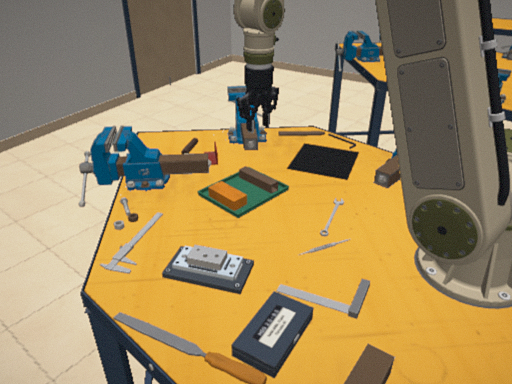

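```bash
python3 -c "
from workcell import hand_in
print(hand_in())"
```

```text
the job is handed in; nothing more can be done
None
```

The drilling fixture is set up and handed in at about 43 s of robot time, well under the 136 s limit. hand_in gave no verdict.

I laid the packing block and then the tube on the rubber mat. Next I seated the nest plate on both pins and set the workpiece in the nest. The block and the tube then went back into the tray.

My last checks showed:
- **Nest plate:** its top is level at about 29.5 mm at both ends (30 mm nominal, and the camera reads about 0.3–0.5 mm low). Both pin noses show in their holes.
- **Workpiece:** it lies flat with its top at about 47.6 mm (48 mm nominal), within 2 mm of the nest centre and square to the plate.
- **Block and tube:** they are within about 1.5 mm and 1.1 mm of where they first lay, with angles within about 0.3°.
- **Caliper:** it was not touched. The side camera puts it within about 1 mm of its first position. The scene camera's reading differs by about 5 mm and 3°, which I put down to noise in the outline it found.
- **Forces:** the highest wrist force in any end-of-move reading was about 10 N, when the plate seated.

In the final side picture the network did not report the workpiece, but it is plainly visible in the nest. The arm finished clear above the tray, touching nothing.

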